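Clear the cutting table: thread, curtain rings and pattern weight to their places

ROBOT

A 6-joint arm with a two-finger parallel gripper is mounted at the origin on the work surface. World frame = base frame: x ahead of the robot, y to its left, z up, the work surface at z = 0. Lengths are in m, angles in rad, forces in N, time in s.
With the tool pointing down it reaches from about 0.375 to 0.9 m from the base axis. Payload 3.1 kg.
Tool frame: the origin (TCP) lies midway between the tips of the shut fingers; the grasp point (between the pads) lies manip.hold_point_z behind it (manip.hold_point_z is the distance from the TCP to the grasp point, in m); z points along the fingers, y is the direction in which the jaws open and shut (so a half turn about z gives the same grasp; the last joint's range is limited). The gripper opens to 85 mm and grips with 20 to 120 N. Pads are 22 mm wide; open, the fingers measure 114 mm over their backs; the gripper's body (76 mm by 85 mm) begins 54 mm behind the grasp point. The pads swing forward as they close: fully open they stand 13 mm farther back than shut.
Start: joints at [1.143, 0.527, 1.433, -0, 1.181, -0.178], TCP at [0.154, 0.606, 0.231] pointing down, gripper open.
Joint ranges: [-3.08, 3.08], [-0.75, 2.2], [0.22, 2.44], [-1.43, 4.57], [0, 2.65], [-2.85, 2.85]. Speed limits (rad/s): [2.79, 2.79, 3.14, 3.14, 3.14, 3.14].

INTERFACE

Orientations are given as a unit quaternion [x, y, z, w].
In Python, from station import manip, snapshot, workorder, models gives the robot as it stands.
- The arm moves only by the tool jog_arm, never from a script. Its argument "commands" is a list of rows, each a list of 5 numbers: the opening in per cent of the stroke, from 0 (shut) to 100 (fully open), then the shift along the world's x, y, z in cm, then the turn about the world's z in rad. A call has 1 to 8 rows; each row shifts and turns the pose as measured when the row begins; what a row does not reach is not made up. A row lasts 1/12 s, in which the tool goes at most 41.7 mm and 7.16 degrees, less where a joint would pass 70% of its speed; a pose out of reach is approached as far as the arm can. A call with a gripper value outside its range is refused whole. The fingers move at their own pace and stop on an object; "squeeze" is the grip in N (left out, the last holds). Time passes only in rows, so rows that do not move let the fingers close. It gives the time, the measured TCP pose, the force and the opening at its end, in the units of the state.
- manip.sense(): the state, without advancing time (a new reading comes with each control period).
- snapshot(name): name is "scene" or "top" or "wrist"; returns a dict with "image" (420x560x3 uint8, red, green, blue), "intrinsics" (3x3 intrinsics, pixels), "extrinsics" (4x4, takes a point from camera to world coordinates); the wrist camera has in their place "hand_eye" (4x4, takes a point from camera to tool coordinates, whose origin is the TCP and whose axes are the flange's). Camera axes: x right, y down, z forward; pixel columns grow to the right and rows downward; lengths in m; the calibration is good to about 2 mm. A picture is of the moment at which its call begins: read the wrist's pose just before it. There is no depth.
- workorder.sign_off(): hands the job in, once; it reports no verdict.
Trained networks look in a picture, given as the dict that the camera call returned (one of the last four; its "shot" number tells which), for a name from the list of things; names that differ only in an ending like _2 or _b are one class to them, and where a whole thing is asked for, a point or a joint stands for the part that bears it (a point fixed in the world has none). Each returns a list of dicts, best first, with "score" (0 to 1); they miss things now and then, are a little off and sometimes report something else, mostly with a low value. They report only what shows in the picture. A call takes as long as a camera call. They do not tell look-alikes from the thing itself.
- models.find_in(picture, name): "centre" ([x, y, z] in m, in world coordinates, good to about 4 mm: the middle of the surface that is visible of it).
- models.pinpoint(picture, name): "centre" ([x, y, z] in m, in world coordinates, good to about 4 mm: a listed point, or the origin of a listed thing).
The state is a dict: "t": time; "q": joint angles; "qd": joint speeds; "tau": joint torques, N m; "tcp_pos": TCP position; "tool_rot": TCP orientation; "force": force on the tool from outside, world axes, zero at the start; "ft_torque": the same for the moment, N m; "finger_gap": opening from 0.0 (shut) to 1.0 (fully open).
Only numpy, scipy, OpenCV 4.12 (cv2) and the standard library are available. Lean on these libraries where they do the work, as an engineer would, in place of code of your own. Each camera call takes 0.05 s, during which the arm holds its last target. There are 200 camera calls.

TASK

Put the sewing things away: stand each thread spool upright in the tray of its own colour, put both curtain rings over the post of the ring stand lying flat, the large wooden one at the bottom and the small metal one on top of it, and stand the pattern weight wholly on the cork pad. Let go of everything, and leave the green glass jar standing where it is.

Things in the scene. Friction and masses are not known exactly. Their poses are not given: they have to be found in the camera images.
- red_spool_mid (a point): Centre (half-way up) of the red thread spool: a loose upright cylinder 42 mm in diameter and 70 mm tall, red with a small white hub at each end, about 80 g, standing on the table at the start. z is its own axis.
- blue_spool_mid (a point): Centre (half-way up) of the blue thread spool: same shape as the red one, blue with a small white hub at each end.
- big_ring_mid (a point): Centre (half-way up, in the middle of the hole) of the large curtain ring: pale wood, loose, lying flat on the table, 64 mm outside diameter, 40 mm hole, 12 mm thick, 35 g. z is its own axis.
- small_ring_mid (a point): Centre (half-way up, in the middle of the hole) of the small curtain ring: silvery aluminium, loose, lying flat on the table, 52 mm outside diameter, 32 mm hole, 12 mm thick, 30 g. z is its own axis.
- weight_mid (a point): Centre (half-way up) of the pattern weight: a loose steel disc 60 mm in diameter and 24 mm high with a yellow knob on top, 24 mm in diameter and 30 mm high; 54 mm tall in all, about 0.4 kg. The knob spans from 3 mm below this point to 27 mm above it. z is its own axis, upward.
- red_tray: Red open square tray, fixed, 80 by 80 mm outside and 16 mm high; walls 4 mm thick, floor about 4 mm thick, inside 72 by 72 mm. Origin: centre of its underside, on the table. x and y run along its sides, z is up.
- blue_tray: Blue open square tray, fixed, otherwise the same as the red one. Origin: centre of its underside, on the table.
- ring_stand: Ring stand, fixed: a white round base 90 mm in diameter and 10 mm thick with a steel upright post of 16 mm diameter at its centre, round top at 61 mm above the table. Origin: centre of its underside, on the table.
- cork_pad: Round cork pad, fixed, 96 mm in diameter and 5 mm thick, with no rim. Origin: centre of its underside, on the table.
- jar: Green glass jar with a white lid, standing loose, 60 mm in diameter and 70 mm tall, about 0.3 kg; to be left alone. Origin: centre of its underside. (Also on the table, not listed: a grey pincushion, 44 mm across and 35 mm high with its pins, at about x 0.575, y 0; a small flat chalk and a bobbin, 11 mm high at most, at about x 0.505, y -0.26 and +0.26. These never vary and do not matter.)
There are look-alikes about, which are no part of the job. Of the things that look like the part that bears big_ring_mid, take the one that is farthest from the robot's base at the start.

How it is judged:
By the outcome, as a careful person would: the job done as asked, in the order asked, and still so for the second after the job is handed in, with the robot touching nothing.
It also fails if it takes over 141 s, if anything falls off the work surface, if the arm or the gripper's body presses on something with over 40 N, if the wrist force passes 120 N, or if a joint passes its speed limit or range.

## Working session

There is one attempt and no reset: what is moved stays moved. The work goes in short steps, Python scripts to look and compute and a tool call to move; the robot and the scene stay as the last step left them, time stands still between calls to the robot, and variables do not carry over. Pictures are saved under pics/ and viewed, about 12 in all and at most 16, crops included, and the job is handed in when it is done.

Besides the shell and the picture viewer there is one more tool, called after "Call:" as name(argument=value, ...), one argument or row to a line, values as JSON. jog_arm: Moves the arm, as the interface text tells. Its arguments: {"type":"object","properties":{"commands":{"type":"array","items":{"type":"array","items":{"type":"number"}}},"squeeze":{"type":"number"}},"required":["commands"]}

```bash
ls; mkdir -p pics
cat > h.py <<'E'
import numpy as np, cv2
from station import manip, snapshot, workorder, models
def save(s,n): cv2.imwrite('pics/'+n+'.png', cv2.cvtColor(s['image'],cv2.COLOR_RGB2BGR))
def rep(s,names,f='pinpoint'):
    for n in names:
        print(f[:4],n,[(np.round(d['centre'],3).tolist(),round(d['score'],2)) for d in getattr(models,f)(s,n)][:5])
ALL=['red_spool_mid','blue_spool_mid','big_ring_mid','small_ring_mid','weight_mid','red_tray','blue_tray','ring_stand','cork_pad','jar']
E
python3 - <<'E'
from h import *
print(manip.hold_point_z, manip.sense())
s=snapshot('top'); save(s,'top'); rep(s,ALL)
t=snapshot('scene'); save(t,'scene'); rep(t,ALL)
cv2.imwrite('pics/both.png',np.vstack([cv2.imread('pics/top.png')]))
print(s['intrinsics'],s['extrinsics'])
E
```

```text
pics
0.0187 {'t': 0.0, 'q': array([ 1.14351476e+00,  5.28468130e-01,  1.43389698e+00, -1.29938748e-05,
        1.18140223e+00, -1.78493472e-01]), 'qd': array([ 3.06157541e-04,  7.04488600e-04, -5.45670912e-04, -4.30715398e-04,
       -5.70865299e-06, -1.06121728e-03]), 'tau': array([ 2.23097079e-03, -4.42352271e+01, -1.78025222e+01, -7.86775360e-06,
        8.38380220e-03, -2.90788705e-06]), 'tcp_pos': array([0.15356354, 0.60510367, 0.23033411]), 'tool_rot': array([ 1.24070960e-01,  9.92272752e-01, -1.03964065e-03, -3.18596317e-04]), 'force': array([-0.46226721,  0.17350842, -0.41837691]), 'ft_torque': array([-0.06539557, -0.01199759, -0.02497908]), 'finger_gap': 0.9993829613237807}
pinp red_spool_mid [([0.407, -0.274, 0.036], 0.54), ([0.683, 0.098, -0.002], 0.2)]
pinp blue_spool_mid [([0.674, -0.1, 0.035], 0.8), ([0.529, 0.411, 0.03], 0.51)]
pinp big_ring_mid [([0.533, -0.418, 0.006], 0.84), ([0.409, -0.421, 0.007], 0.71), ([0.266, -0.438, 0.006], 0.61), ([0.31, -0.302, 0.004], 0.48)]
pinp small_ring_mid [([0.614, -0.232, 0.006], 0.49), ([0.528, 0.411, 0.031], 0.22)]
pinp weight_mid
[... 599 characters left out ...]
 0.027], 0.6)]
pinp red_tray [([0.684, 0.097, 0.004], 0.67)]
pinp blue_tray [([0.38, 0.294, 0.002], 0.64), ([0.594, 0.256, 0.001], 0.2)]
pinp ring_stand [([0.451, 0.081, 0.003], 0.92)]
pinp cork_pad [([0.594, 0.255, 0.003], 0.83), ([0.461, -0.092, 0.001], 0.32)]
pinp jar [([0.46, -0.092, -0.002], 0.62)]
[[450.62495907   0.         282.64574254]
 [  0.         450.62495907 213.14457561]
 [  0.           0.           1.        ]] [[ 9.22817717e-03 -9.94985333e-01  9.95943129e-02  3.69131929e-01]
 [-9.99794943e-01 -1.09761732e-02 -1.70175029e-02 -1.13417031e-03]
 [ 1.80253303e-02 -9.94168499e-02 -9.94882595e-01  1.29281067e+00]
 [ 0.00000000e+00  0.00000000e+00  0.00000000e+00  1.00000000e+00]]
```

View pics/top.png

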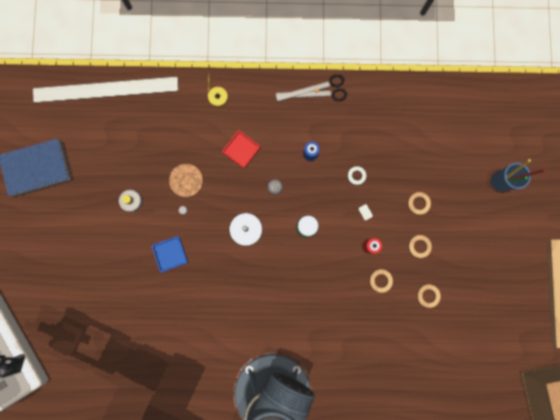

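View pics/scene.png

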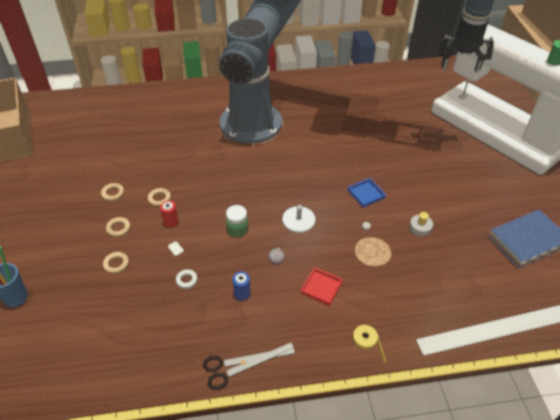

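Top and scene agree with the networks. There are four wooden rings, and the farthest from the base is the one at (0.533, -0.416), top pixel (420,203). I'm starting with the weight at (0.527, 0.412), top pixel (129,200).

Call:
jog_arm(
  commands=[
    [100,3.6,-1.9,0,0],
    [100,3.6,-1.9,0,0],
    [100,3.6,-1.9,0,0],
    [100,3.6,-1.9,0,0],
    [100,3.6,-1.9,0,0],
    [100,3.6,-1.9,0,0],
    [100,3.6,-1.9,0,0],
    [100,3.6,-1.9,0,0],
  ],
  squeeze=40,
)

```text
t: 1.77
tcp_pos: [0.4409, 0.4527, 0.2322]
tool_rot: [0.115, 0.993, 0.002, -0.001]
force: [0.7, -0.3, 0.2]
finger_gap: 1.001
```

Call:
jog_arm(
  commands=[
    [100,3.0,-1.4,-2,0],
    [100,3.0,-1.4,-2,0],
    [100,2.5,-1.3,-2,0],
    [100,0,0,-2,0],
    [100,0,0,0,0],
  ],
)

```text
t: 2.18
tcp_pos: [0.5421, 0.404, 0.1521]
tool_rot: [0.121, 0.993, 0.005, 0.005]
force: [-1.4, -1.1, -0.8]
finger_gap: 1.001
```

```bash
cat >> h.py <<'E'
def look(n,names,k='wrist'):
    m=manip.sense(); s=snapshot(k); save(s,n); print('tcp',np.round(m['tcp_pos'],4),'q',np.round(m['q'],2)); rep(s,names); return s
E
python3 -c "
from h import *
s=look('w1',['weight_mid','cork_pad']); print(s['hand_eye'])"
```

```text
tcp [0.5421 0.404  0.1521] q [ 0.47  0.68  1.38  0.    1.07 -0.86]
pinp weight_mid []
pinp cork_pad [([0.59, 0.255, 0.0], 0.57)]
[[ 1.38982270e-03 -9.61738604e-01 -2.73965191e-01  6.88099609e-02]
 [ 9.99998746e-01  1.12880490e-03  1.11038090e-03 -4.11634612e-04]
 [-7.58642924e-04 -2.73966391e-01  9.61738967e-01 -1.42415126e-01]
 [ 0.00000000e+00  0.00000000e+00  0.00000000e+00  1.00000000e+00]]
```

View pics/w1.png

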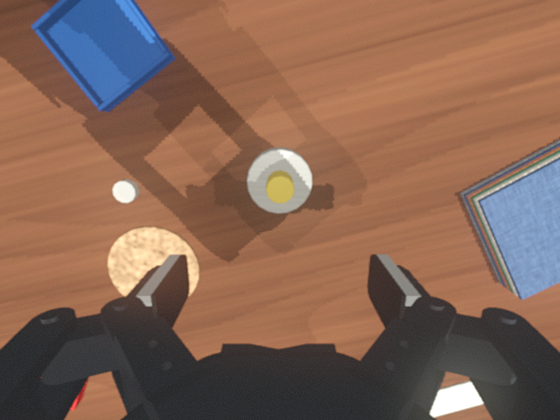

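Weight at (279,182) with the knob at (280,187). I'll convert those pixels myself.

```bash
cat >> h.py <<'E'
from scipy.spatial.transform import Rotation as R
def pix(s,u,v,z,m=None):
    if 'hand_eye' in s:
        T=np.eye(4); T[:3,:3]=R.from_quat(m['tool_rot']).as_matrix(); T[:3,3]=m['tcp_pos']; T=T@s['hand_eye']
    else: T=s['extrinsics']
    d=T[:3,:3]@np.linalg.solve(s['intrinsics'],[u,v,1]); o=T[:3,3]
    return np.round(o+d*(z-o[2])/d[2],4)
E
python3 -c "
from h import *
m=manip.sense();s=snapshot('wrist')
print(m['tcp_pos'],pix(s,280,187,.054,m),pix(s,279.5,181,.024,m),pix(s,153,265,.005,m))"
```

```text
[0.54320455 0.40686835 0.15732888] [0.531  0.4132 0.054 ] [0.5324 0.4132 0.024 ] [0.5931 0.2596 0.005 ]
```

Call:
jog_arm(
  commands=[
    [100,-0.8,0.4,-3,0],
    [100,-0.5,0.2,-3.4,0],
    [100,0,0,-3,0],
    [100,0,0,-1.5,0],
    [100,0,0,-0.5,0],
    [100,0,0,0,0],
    [100,0,0,0,0],
  ],
)

```text
t: 2.97
tcp_pos: [0.5304, 0.4255, 0.057]
tool_rot: [0.112, 0.993, 0.017, 0.02]
force: [0.4, 0.5, 0.1]
finger_gap: 1.002
```

Call:
jog_arm(
  commands=[
    [100,0,-0.6,-0.8,0],
    [100,0,-0.5,-0.8,0],
    [100,0,0,-0.5,0],
    [100,0,0,-0.3,0],
    [100,0,0,0,0],
  ],
)

```text
t: 3.38
tcp_pos: [0.5336, 0.4159, 0.0377]
tool_rot: [0.112, 0.993, 0.02, 0.025]
force: [-0.6, 0.6, -0.2]
finger_gap: 0.998
```

Call:
jog_arm(
  commands=[
    [100,-0.3,-0.3,-0.4,0],
    [60,0,0,0,0],
    [0,0,0,0,0],
    [0,0,0,0,0],
    [0,0,0,0,0],
    [0,0,0,0,0],
    [0,0,0,0,0],
    [0,0,0,0,0],
  ],
  squeeze=60,
)

```text
t: 4.05
tcp_pos: [0.5308, 0.4116, 0.0341]
tool_rot: [0.112, 0.993, 0.019, 0.025]
force: [-0.3, 0.4, -1.8]
finger_gap: 0.256
```

Call:
jog_arm(
  commands=[
    [0,0,0,1.0,0],
    [0,0,0,1.5,0],
    [0,0,0,1.5,0],
    [0,1.0,-2.5,0.5,0],
    [0,1.2,-3,0,0],
    [0,1.2,-3,0,0],
    [0,1.2,-3,0,0],
    [0,0.5,-1.0,0,0],
  ],
)

```text
t: 4.72
tcp_pos: [0.5771, 0.2867, 0.0795]
tool_rot: [0.107, 0.994, 0.019, 0.022]
force: [-0.2, -0.6, -4.4]
finger_gap: 0.256
```

Call:
jog_arm(
  commands=[
    [0,0,0,0,0],
    [0,0,0,0,0],
  ],
)

```text
t: 4.88
tcp_pos: [0.5782, 0.2838, 0.0795]
tool_rot: [0.11, 0.994, 0.019, 0.021]
force: [-0.3, -0.1, -4.0]
finger_gap: 0.256
```

```bash
python3 -c "
from h import *
s=look('s2',['weight_mid','cork_pad'],'scene')
look('w2',['weight_mid','cork_pad'])
c=cv2.imread('pics/s2.png')[180:320,300:480]; cv2.imwrite('pics/a.png',np.hstack([cv2.imread('pics/w2.png')[:, :420],cv2.resize(c,(380,420))]))"
```

```text
tcp [0.5782 0.2838 0.0795] q [ 0.27  0.73  1.54  0.03  0.82 -1.09]
pinp weight_mid [([0.579, 0.283, 0.074], 0.82)]
pinp cork_pad [([0.594, 0.257, 0.0], 0.87), ([0.46, -0.093, 0.002], 0.48)]
tcp [0.5776 0.2854 0.0795] q [ 0.28  0.73  1.54  0.03  0.82 -1.09]
pinp weight_mid [([0.579, 0.283, 0.074], 0.84)]
pinp cork_pad []
```

View pics/a.png

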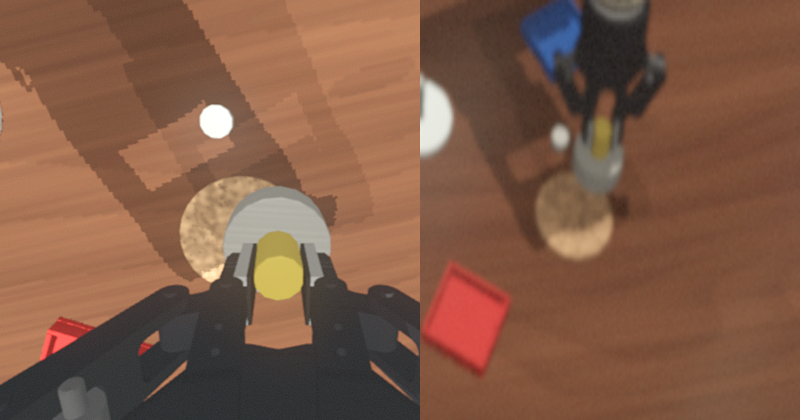

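The weight is held by its knob and the cork pad is ahead of it. Next I carry it over and lower it.

Call:
jog_arm(
  commands=[
    [0,0.8,-1.3,0,0],
    [0,0.7,-1.3,0,0],
    [0,0,0,0,0],
    [0,0,0,-1,0],
    [0,0,0,-1,0],
    [0,0,0,-1,0],
    [0,0,0,-0.5,0],
    [0,0,0,0,0],
  ],
)

```text
t: 5.85
tcp_pos: [0.5927, 0.2592, 0.0403]
tool_rot: [0.107, 0.994, 0.019, 0.021]
force: [0.0, 1.1, -3.7]
finger_gap: 0.256
```

Call:
jog_arm(
  commands=[
    [0,0,0,-0.2,0],
    [60,0,0,0,0],
    [100,0,0,0,0],
    [100,0,0,0,0],
    [100,0,0,0,0],
    [100,0,0,2,0],
    [100,0,0,3,0],
    [100,0,0,4,0],
  ],
)

```text
t: 6.52
tcp_pos: [0.5883, 0.2597, 0.1247]
tool_rot: [0.106, 0.994, 0.017, 0.015]
force: [-0.0, 0.2, -0.4]
finger_gap: 0.996
```

Call:
jog_arm(
  commands=[
    [100,0.5,-3.5,2,0],
    [100,0.8,-4,1,0],
    [100,0.8,-4,0,0],
    [100,1,-4,0,0],
    [100,1,-4,0,0],
    [100,1,-4,0,0],
    [100,1,-4,0,0],
    [100,1,-4,0,0],
  ],
)

```text
t: 7.18
tcp_pos: [0.6652, -0.0517, 0.1728]
tool_rot: [0.097, 0.995, 0.021, 0.03]
force: [1.0, 0.1, -0.5]
finger_gap: 0.999
```

Call:
jog_arm(
  commands=[
    [100,1,-2,0,0],
    [100,0,0,0,0],
    [100,0,0,0,0],
  ],
)

```text
t: 7.43
tcp_pos: [0.6785, -0.0842, 0.1743]
tool_rot: [0.103, 0.994, 0.019, 0.034]
force: [-0.4, 0.5, -0.3]
finger_gap: 1.002
```

```bash
python3 -c "
from h import *
print(manip.sense()['tool_rot'])
look('s3',['weight_mid','cork_pad'],'scene')
look('w3',['blue_spool_mid','red_tray','small_ring_mid'])"
```

```text
[0.10270721 0.9939579  0.01899243 0.03373735]
tcp [ 0.6785 -0.0842  0.1743] q [-0.31  0.64  1.38  0.06  1.06 -1.7 ]
pinp weight_mid [([0.593, 0.259, 0.032], 0.87)]
pinp cork_pad [([0.593, 0.257, 0.002], 0.96)]
tcp [ 0.6779 -0.0816  0.1742] q [-0.31  0.64  1.38  0.06  1.06 -1.7 ]
pinp blue_spool_mid [([0.677, -0.105, 0.034], 0.68)]
pinp red_tray [([0.684, 0.102, -0.004], 0.58)]
pinp small_ring_mid [([0.613, -0.231, 0.008], 0.9)]
```

Weight is upright on the pad at (0.593, 0.259). Next is the blue spool.

Call:
jog_arm(
  commands=[
    [100,0,-1.0,-1.5,0],
    [100,0,-1.0,-2,0],
    [100,0,0,-2,0],
    [100,0,0,-2,0],
    [100,0,0,-1.5,0],
    [100,0,0,-1,0],
    [100,0,0,0,0],
  ],
)

```text
t: 8.37
tcp_pos: [0.6791, -0.0935, 0.0738]
tool_rot: [0.095, 0.995, 0.019, 0.036]
force: [-1.0, -0.3, -1.0]
finger_gap: 0.999
```

Call:
jog_arm(
  commands=[
    [100,0,-0.6,0,0],
    [100,0,-0.4,-1,0],
    [100,0,0,-1.3,0],
    [100,0,0,-1.3,0],
    [100,0,0,-0.8,0],
    [100,0,0,-0.3,0],
    [100,0,0,0,0],
  ],
)

```text
t: 8.95
tcp_pos: [0.6811, -0.1039, 0.025]
tool_rot: [0.094, 0.995, 0.018, 0.039]
force: [-0.7, 0.0, -0.3]
finger_gap: 0.998
```

Call:
jog_arm(
  commands=[
    [100,-0.3,0,0.2,0],
    [50,0,0,0,0],
    [0,0,0,0,0],
    [0,0,0,0,0],
    [0,0,0,0,0],
    [0,0,0,0,0],
    [0,0,0,0,0],
  ],
  squeeze=30,
)

```text
t: 9.53
tcp_pos: [0.6786, -0.104, 0.0286]
tool_rot: [0.094, 0.995, 0.018, 0.04]
force: [0.4, 0.1, -0.9]
finger_gap: 0.484
```

Call:
jog_arm(
  commands=[
    [0,0,0,1,0],
    [0,0,0,2,0],
    [0,0,0,2,0],
    [0,0,0,1,0],
    [0,0,0,0,0],
  ],
)

```text
t: 9.95
tcp_pos: [0.6773, -0.1035, 0.0914]
tool_rot: [0.094, 0.995, 0.018, 0.038]
force: [0.7, 0.2, -0.9]
finger_gap: 0.483
```

```bash
python3 -c "
from h import *
look('s4',['blue_spool_mid','blue_tray'],'scene')
look('w4',['blue_spool_mid','blue_tray'])
print(manip.sense()['tool_rot'])
c=cv2.imread('pics/s4.png')[180:320,150:330]; cv2.imwrite('pics/b.png',np.hstack([cv2.imread('pics/w4.png')[:, :420],cv2.resize(c,(380,420))]))"
```

```text
tcp [ 0.6773 -0.1035  0.0914] q [-0.34  0.75  1.44  0.07  0.89 -1.76]
pinp blue_spool_mid [([0.675, -0.106, 0.098], 0.62)]
pinp blue_tray [([0.378, 0.296, 0.001], 0.76)]
tcp [ 0.6755 -0.103   0.0883] q [-0.34  0.75  1.44  0.07  0.89 -1.76]
pinp blue_spool_mid [([0.671, -0.103, 0.096], 0.84)]
pinp blue_tray []
[0.09375719 0.99480747 0.01935828 0.03453913]
```

View pics/b.png

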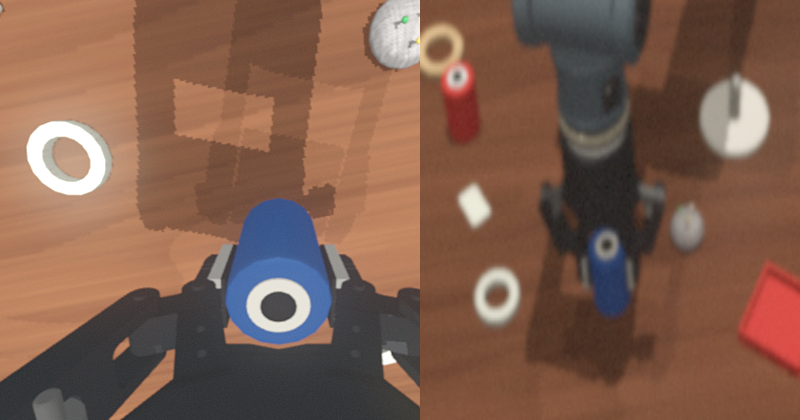

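Blue spool is held straight (wrist pixel 278,300). I'll carry it to the blue tray at about (0.379, 0.295).

Call:
jog_arm(
  commands=[
    [0,0,0,2,0],
    [0,-1.5,2,2,0],
    [0,-2.2,2.9,0,0],
    [0,-2.2,2.9,0,0],
    [0,-2.2,2.9,0,0],
    [0,-2.2,2.9,0,0],
    [0,-2.2,2.9,0,0],
    [0,-2.2,2.9,0,0],
  ],
)

```text
t: 10.92
tcp_pos: [0.5257, 0.0892, 0.1214]
tool_rot: [0.1, 0.994, 0.019, 0.035]
force: [-0.0, 0.2, -0.7]
finger_gap: 0.483
```

Call:
jog_arm(
  commands=[
    [0,-2.2,2.9,0,0],
    [0,-2.2,2.9,0,0],
    [0,-2.2,2.9,0,0],
    [0,-2.2,2.9,0,0],
    [0,-2,2.7,0,0],
    [0,-1,1.3,0,0],
    [0,0,0,0,0],
    [0,0,0,0,0],
  ],
)

```text
t: 11.58
tcp_pos: [0.3915, 0.2547, 0.1168]
tool_rot: [0.097, 0.995, 0.017, 0.027]
force: [0.6, -0.3, -0.7]
finger_gap: 0.484
```

```bash
python3 -c "
from h import *
print(manip.sense()['tool_rot'])
m=manip.sense()
look('s5',['blue_spool_mid','blue_tray'],'scene')
s=look('w5',['blue_spool_mid','blue_tray'])
look('t5',['blue_tray','blue_spool_mid'],'top')"
```

```text
[0.09717963 0.99474395 0.01687347 0.02749328]
tcp [0.3915 0.2547 0.1168] q [ 0.33  0.5   1.97  0.01  0.61 -1.06]
pinp blue_spool_mid [([0.451, 0.083, 0.002], 0.35)]
pinp blue_tray [([0.379, 0.298, -0.004], 0.65)]
tcp [0.3932 0.2536 0.117 ] q [ 0.33  0.5   1.97  0.01  0.61 -1.06]
pinp blue_spool_mid [([0.388, 0.251, 0.126], 0.94)]
pinp blue_tray [([0.379, 0.295, 0.006], 0.59)]
tcp [0.3934 0.2534 0.1172] q [ 0.33  0.5   1.97  0.01  0.61 -1.05]
pinp blue_tray [([0.459, -0.093, -0.002], 0.62), ([0.382, 0.294, 0.003], 0.54), ([0.455, 0.081, -0.0], 0.51)]
pinp blue_spool_mid [([0.593, 0.259, -0.006], 0.38)]
```

Call:
jog_arm(
  commands=[
    [0,-0.4,2,0,0],
    [0,-0.4,1.7,0,0],
    [0,0,0.4,-1,0],
    [0,0,0,-1.5,0],
    [0,0,0,-1.5,0],
    [0,0,0,-1,0],
    [0,0,0,0,0],
  ],
)

```text
t: 12.62
tcp_pos: [0.3884, 0.2939, 0.0644]
tool_rot: [0.101, 0.994, 0.018, 0.03]
force: [-1.0, -0.6, -0.7]
finger_gap: 0.482
```

```bash
python3 -c "
from h import *
m=manip.sense(); print(m['tool_rot'])
s=look('w6',['blue_spool_mid','blue_tray'])
look('s6',['blue_spool_mid','blue_tray'],'scene')"
```

```text
[0.10105076 0.99425433 0.01791767 0.03043064]
tcp [0.3884 0.2939 0.0644] q [ 0.42  0.62  1.96  0.    0.49 -0.95]
pinp blue_spool_mid [([0.385, 0.291, 0.073], 0.95)]
pinp blue_tray [([0.375, 0.298, 0.005], 0.58)]
tcp [0.3894 0.2944 0.0663] q [ 0.42  0.62  1.96  0.    0.49 -0.95]
pinp blue_spool_mid [([0.386, 0.297, 0.074], 0.89), ([0.383, 0.295, 0.0], 0.48)]
pinp blue_tray [([0.384, 0.297, 0.0], 0.87)]
```

View pics/w6.png

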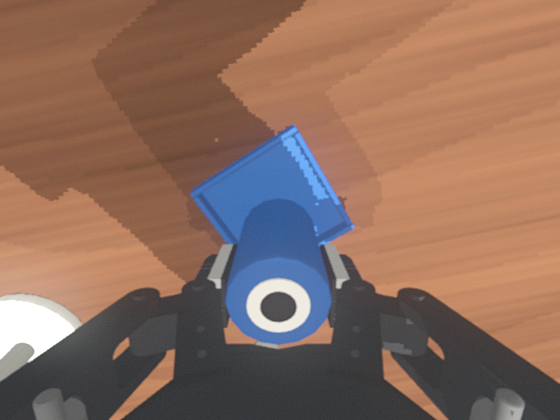

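The tray is under the spool, its corners at (293,130) and (352,228). A small shift in -x and then down.

Call:
jog_arm(
  commands=[
    [0,-0.8,0.1,0,0],
    [0,0,0,-1,0],
    [0,0,0,-1,0],
    [0,0,0,-0.8,0],
    [0,0,0,-0.2,0],
    [0,0,0,0,0],
  ],
)

```text
t: 13.42
tcp_pos: [0.3811, 0.2968, 0.0395]
tool_rot: [0.101, 0.994, 0.021, 0.036]
force: [-0.3, 0.8, -1.4]
finger_gap: 0.49
```

Call:
jog_arm(
  commands=[
    [0,-0.1,0,-0.5,0],
    [0,0,0,-0.2,0],
    [70,0,0,0,0],
    [100,0,0,0,0],
    [100,0,0,0,0],
    [100,0,0,0,0],
    [100,0,0,2,0],
    [100,0,0,3,0],
  ],
)

```text
t: 14.08
tcp_pos: [0.3779, 0.2958, 0.08]
tool_rot: [0.101, 0.994, 0.019, 0.032]
force: [0.5, -0.5, -0.2]
finger_gap: 0.996
```

Call:
jog_arm(
  commands=[
    [100,0,0,4,0],
    [100,0,0,4,0],
    [100,0,-4,3,0],
    [100,0,-4,0,0],
    [100,0,-4,0,0],
    [100,0,-4,0,0],
    [100,0,-4,0,0],
    [100,0,-4,0,0],
  ],
)

```text
t: 14.75
tcp_pos: [0.383, 0.063, 0.1982]
tool_rot: [0.092, 0.994, 0.023, 0.045]
force: [1.8, -0.2, 0.3]
finger_gap: 1.004
```

```bash
python3 -c "
from h import *
m=manip.sense(); print(m['tool_rot'])
s=look('s7',['blue_spool_mid','blue_tray'],'scene')
s=look('t7',['blue_spool_mid','blue_tray'],'top')"
```

```text
[0.09204876 0.99445719 0.02304653 0.0452856 ]
tcp [0.383  0.063  0.1982] q [-0.17  0.23  2.1   0.08  0.72 -1.61]
pinp blue_spool_mid [([0.38, 0.3, 0.039], 0.77)]
pinp blue_tray [([0.382, 0.294, 0.0], 0.9)]
tcp [0.3839 0.0613 0.198 ] q [-0.17  0.24  2.1   0.08  0.72 -1.61]
pinp blue_spool_mid [([0.375, 0.297, 0.036], 0.75)]
pinp blue_tray [([0.373, 0.297, 0.037], 0.43)]
```

Blue spool stands in its tray at (0.378, 0.298, 0.038). Next is the red spool, with slower moves to limit the tilt drift.

Call:
jog_arm(
  commands=[
    [100,0.2,-2.5,0,0],
    [100,0.2,-2.5,0,0],
    [100,0.2,-2.5,0,0],
    [100,0.2,-2.5,0,0],
    [100,0.2,-2.5,0,0],
    [100,0.2,-2.5,0,0],
    [100,0.2,-2.5,0,0],
    [100,0.2,-2.5,0,0],
  ],
)

```text
t: 15.72
tcp_pos: [0.3976, -0.1193, 0.1965]
tool_rot: [0.067, 0.997, 0.027, 0.041]
force: [-0.1, -0.3, -0.2]
finger_gap: 1.002
```

Call:
jog_arm(
  commands=[
    [100,0.2,-2.5,0,0],
    [100,0.2,-2.5,0,0],
    [100,0.2,-2.5,0,0],
    [100,0.2,-2,0,0],
    [100,0.1,-1.5,0,0],
    [100,0,-0.7,0,0],
    [100,0,0,0,0],
  ],
)

```text
t: 16.3
tcp_pos: [0.4147, -0.2309, 0.1953]
tool_rot: [0.052, 0.997, 0.028, 0.04]
force: [1.1, 1.4, 0.7]
finger_gap: 1.003
```

```bash
python3 -c "
from h import *
m=manip.sense(); print(m['tool_rot'])
s=look('w8',['red_spool_mid','big_ring_mid'])"
```

```text
[0.0521682  0.9974519  0.02775499 0.03997298]
tcp [ 0.4147 -0.2309  0.1953] q [-0.81  0.37  1.87  0.12  0.89 -2.35]
pinp red_spool_mid [([0.407, -0.278, 0.036], 0.8)]
pinp big_ring_mid [([0.532, -0.419, 0.001], 0.95), ([0.408, -0.415, 0.006], 0.95), ([0.45, 0.082, -0.0], 0.56), ([0.46, -0.089, 0.001], 0.36)]
```

Call:
jog_arm(
  commands=[
    [100,-0.2,-1.5,0,-0.12],
    [100,-0.3,-1.5,0,-0.12],
    [100,-0.3,-1.2,-1.5,-0.12],
    [100,0,-0.3,-2,-0.12],
    [100,0,0,-2,0],
    [100,0,0,-2,0],
    [100,0,0,-1,0],
    [100,0,0,0,0],
  ],
)

```text
t: 17.12
tcp_pos: [0.4046, -0.2647, 0.1095]
tool_rot: [0.294, 0.954, 0.019, 0.045]
force: [-0.5, -0.8, -0.2]
finger_gap: 0.999
```

```bash
python3 -c "
from h import *
m=manip.sense(); print(m['tool_rot'])
s=look('w9',['red_spool_mid'])"
```

```text
[0.29426549 0.95445356 0.01946037 0.04524957]
tcp [ 0.4046 -0.2647  0.1095] q [-0.86  0.53  1.95  0.14  0.62 -1.95]
pinp red_spool_mid [([0.407, -0.276, 0.036], 0.69)]
```

Call:
jog_arm(
  commands=[
    [100,0.2,-0.7,0,0],
    [100,0.2,-0.5,-1,0],
    [100,0,0,-2,0],
    [100,0,0,-2,0],
    [100,0,0,-1.5,0],
    [100,0,0,-1,0],
    [100,0,0,-0.3,0],
    [100,0,0,0,0],
  ],
)

```text
t: 17.88
tcp_pos: [0.4161, -0.286, 0.0346]
tool_rot: [0.293, 0.954, 0.013, 0.056]
force: [0.9, -0.4, -0.0]
finger_gap: 0.998
```

Call:
jog_arm(
  commands=[
    [100,-0.7,0.9,-0.3,0],
    [100,0,0,-0.2,0],
    [100,0,0,0,0],
  ],
)

```text
t: 18.13
tcp_pos: [0.411, -0.2797, 0.0308]
tool_rot: [0.293, 0.954, 0.011, 0.058]
force: [0.4, 0.4, -0.7]
finger_gap: 0.998
```

Call:
jog_arm(
  commands=[
    [100,-0.2,0.3,-0.2,0],
    [50,0,0,0,0],
    [0,0,0,0,0],
    [0,0,0,0,0],
    [0,0,0,0,0],
    [0,0,0,0,0],
    [0,0,0,0,0],
  ],
  squeeze=30,
)

```text
t: 18.72
tcp_pos: [0.4112, -0.2793, 0.031]
tool_rot: [0.293, 0.954, 0.009, 0.061]
force: [0.6, -0.2, -0.7]
finger_gap: 0.483
```

Call:
jog_arm(
  commands=[
    [0,0,0,1,0],
    [0,0,0,2.5,0],
    [0,0,0,4,0],
    [0,0,0,4,0],
    [0,1.5,2,1,0],
    [0,1.8,2.4,0,0],
    [0,1.8,2.4,0,0],
    [0,1.8,2.4,0,0],
  ],
)

```text
t: 19.38
tcp_pos: [0.4793, -0.1895, 0.1662]
tool_rot: [0.299, 0.952, 0.007, 0.062]
force: [0.3, -0.3, -1.5]
finger_gap: 0.485
```

```bash
python3 -c "
from h import *
m=manip.sense(); print(m['tool_rot'])
s=look('w10',['red_spool_mid'])"
```

```text
[0.29909556 0.95215314 0.00699338 0.06242859]
tcp [ 0.4793 -0.1895  0.1662] q [-0.62  0.44  1.86  0.08  0.73 -1.64]
pinp red_spool_mid [([0.475, -0.186, 0.171], 0.58)]
```

View pics/w10.png

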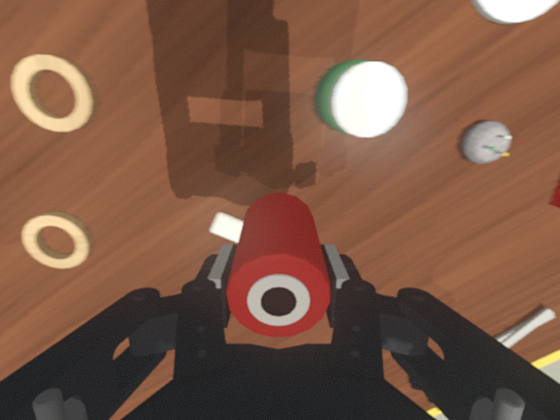

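Red spool held at (278,290). The jar stands clear at (365,98). On to the red tray.

Call:
jog_arm(
  commands=[
    [0,1.7,2.3,0,0],
    [0,1.7,2.3,0,0],
    [0,1.7,2.3,0,0],
    [0,1.7,2.3,0,0],
    [0,1.7,2.3,0,0],
    [0,1.7,2.3,0,0],
    [0,1.7,2.3,0,0],
    [0,1.7,2.3,0,0],
  ],
)

```text
t: 20.15
tcp_pos: [0.6143, -0.002, 0.1681]
tool_rot: [0.3, 0.952, 0.004, 0.059]
force: [0.4, -0.9, -0.3]
finger_gap: 0.482
```

Call:
jog_arm(
  commands=[
    [0,1.7,2.3,0,0],
    [0,1.7,2.3,0,0],
    [0,1.0,1.5,0,0],
    [0,0.5,0.7,0,0],
    [0,0,0,0,0],
    [0,0,0,0,0],
  ],
)

```text
t: 20.65
tcp_pos: [0.6649, 0.0702, 0.1682]
tool_rot: [0.299, 0.952, 0.003, 0.058]
force: [0.3, -0.7, -1.8]
finger_gap: 0.483
```

```bash
python3 -c "
from h import *
m=manip.sense(); print(m['tool_rot'])
s=look('w11',['red_spool_mid','red_tray'])
s=look('s11',['red_spool_mid','red_tray'],'scene')"
```

```text
[0.29894019 0.95248234 0.00311096 0.05833069]
tcp [0.6649 0.0702 0.1682] q [-0.05  0.62  1.46 -0.03  0.95 -1.  ]
pinp red_spool_mid [([0.658, 0.072, 0.178], 0.82)]
pinp red_tray [([0.685, 0.104, -0.003], 0.93), ([0.614, -0.235, 0.007], 0.41)]
tcp [0.6646 0.0694 0.1683] q [-0.05  0.62  1.46 -0.03  0.95 -1.  ]
pinp red_spool_mid [([0.658, 0.071, 0.169], 0.8)]
pinp red_tray [([0.685, 0.096, 0.003], 0.89), ([0.452, 0.081, 0.002], 0.59)]
```

Call:
jog_arm(
  commands=[
    [0,1.2,1.2,0,0],
    [0,1.2,1.2,0,0],
    [0,0,0,-1.5,0],
    [0,0,0,-2,0],
    [0,0,0,-2,0],
    [0,0,0,-2,0],
    [0,0,0,-1,0],
    [0,0,0,0,0],
  ],
)

```text
t: 21.62
tcp_pos: [0.6906, 0.089, 0.0842]
tool_rot: [0.303, 0.951, 0.004, 0.061]
force: [-0.8, 0.2, -1.3]
finger_gap: 0.486
```

```bash
python3 -c "
from h import *
m=manip.sense(); print(m['tool_rot'])
s=look('w12',['red_spool_mid','red_tray'])
s=look('s12',['red_spool_mid','red_tray'],'scene')"
```

```text
[0.30311548 0.95096222 0.00367376 0.06146847]
tcp [0.6906 0.089  0.0842] q [-0.02  0.76  1.44 -0.04  0.82 -0.95]
pinp red_spool_mid [([0.685, 0.089, 0.092], 0.74)]
pinp red_tray [([0.684, 0.103, 0.0], 0.87)]
tcp [0.6928 0.0892 0.0873] q [-0.02  0.75  1.44 -0.04  0.82 -0.95]
pinp red_spool_mid [([0.687, 0.091, 0.091], 0.89)]
pinp red_tray [([0.592, 0.259, 0.03], 0.7), ([0.688, 0.098, 0.002], 0.67)]
```

Call:
jog_arm(
  commands=[
    [0,-0.1,0.8,0,0],
    [0,0,0,-1,0],
    [0,0,0,-1.5,0],
    [0,0,0,-1,0],
    [0,0,0,-0.6,0],
    [0,0,0,-0.2,0],
    [0,0,0,0,0],
  ],
)

```text
t: 22.5
tcp_pos: [0.6946, 0.0997, 0.0464]
tool_rot: [0.302, 0.951, 0.006, 0.069]
force: [-1.0, -0.1, -1.4]
finger_gap: 0.484
```

Call:
jog_arm(
  commands=[
    [0,-0.5,0,0,0],
    [0,0,0,-0.5,0],
    [0,0,0,-0.4,0],
    [0,0,0,-0.1,0],
    [0,0,0,0,0],
  ],
)

```text
t: 22.92
tcp_pos: [0.6895, 0.0995, 0.0363]
tool_rot: [0.302, 0.951, 0.006, 0.07]
force: [0.4, -0.2, -1.9]
finger_gap: 0.485
```

Call:
jog_arm(
  commands=[
    [0,0,0,-0.1,0],
    [70,0,0,0,0],
    [100,0,0,0,0],
    [100,0,0,0,0],
    [100,0,0,0,0],
    [100,0,0,2,0],
    [100,0,0,3,0],
  ],
)

```text
t: 23.5
tcp_pos: [0.6863, 0.0992, 0.081]
tool_rot: [0.302, 0.951, 0.005, 0.065]
force: [1.2, 0.2, 0.2]
finger_gap: 0.996
```

Call:
jog_arm(
  commands=[
    [100,0,0,4.1,0],
    [100,0,0,4.1,0],
    [100,0,0,4.1,0],
    [100,0,0,4.1,0],
    [100,0,0,0,0],
    [100,0,0,0,0],
  ],
)

```text
t: 24.0
tcp_pos: [0.6872, 0.0992, 0.2591]
tool_rot: [0.302, 0.951, 0.006, 0.07]
force: [0.4, -0.1, -0.8]
finger_gap: 0.999
```

Call:
jog_arm(
  commands=[
    [100,-2.5,0,0,0],
    [100,-4,0,0,0],
    [100,-4,0,0,0],
    [100,-4,0,0,0],
    [100,0,0,0,0],
    [100,0,0,0,0],
  ],
)

```text
t: 24.5
tcp_pos: [0.5324, 0.0987, 0.2556]
tool_rot: [0.303, 0.951, 0.006, 0.068]
force: [1.1, -0.1, -0.0]
finger_gap: 1.003
```

```bash
python3 -c "
from h import *
m=manip.sense(); print(m['tool_rot'],m['q'])
s=look('s13',['red_spool_mid','red_tray'],'scene')
s=look('t13',['red_spool_mid','red_tray'],'top')"
```

```text
[0.3026241  0.95069152 0.00562058 0.06762173] [-0.00682362  0.33836731  1.70315943 -0.03563119  0.96773722 -0.94299781]
tcp [0.5324 0.0987 0.2556] q [-0.01  0.34  1.7  -0.04  0.97 -0.94]
pinp red_spool_mid [([0.685, 0.104, 0.032], 0.75), ([0.686, 0.096, 0.002], 0.45)]
pinp red_tray [([0.687, 0.097, 0.004], 0.74)]
tcp [0.5353 0.0986 0.256 ] q [-0.01  0.34  1.7  -0.04  0.97 -0.94]
pinp red_spool_mid [([0.684, 0.101, 0.04], 0.47)]
pinp red_tray [([0.684, 0.096, -0.0], 0.74)]
```

Red spool stands in its tray. The drifted tool tilt (about 7.5°) points outward. A half turn of the tool on the way to the ring keeps the same grasp, and the drift then works against the tilt.

Call:
jog_arm(
  commands=[
    [100,0,-1,0,-0.12],
    [100,0,-2,0,-0.12],
    [100,0,-2,0,-0.12],
    [100,0,-2,0,-0.12],
    [100,0,-2,0,-0.12],
    [100,0,-2,0,-0.12],
    [100,0,-2,0,-0.12],
    [100,0,-2,0,-0.12],
  ],
)

```text
t: 25.47
tcp_pos: [0.5466, -0.0559, 0.2565]
tool_rot: [0.72, 0.69, -0.026, 0.068]
force: [-0.2, -0.3, -0.1]
finger_gap: 1.0
```

Call:
jog_arm(
  commands=[
    [100,0,-2,0,-0.12],
    [100,0,-2,0,-0.12],
    [100,0,-2,0,-0.12],
    [100,0,-2,0,-0.12],
    [100,0,-2,0,-0.12],
    [100,0,-2,0,-0.12],
    [100,0,-2,0,-0.12],
    [100,0,-2,0,-0.12],
  ],
)

```text
t: 26.13
tcp_pos: [0.5562, -0.2283, 0.2557]
tool_rot: [0.963, 0.26, -0.053, 0.051]
force: [0.7, -0.2, -0.1]
finger_gap: 1.005
```

Call:
jog_arm(
  commands=[
    [100,0,-2,0,-0.12],
    [100,0,-2,0,-0.12],
    [100,0,-2,0,-0.12],
    [100,0,-2,0,-0.12],
    [100,0,-2,0,-0.12],
    [100,0,-1,0,-0.12],
    [100,0,0,0,-0.12],
    [100,0,0,0,-0.12],
  ],
)

```text
t: 26.8
tcp_pos: [0.5637, -0.3566, 0.252]
tool_rot: [0.97, -0.234, -0.068, 0.023]
force: [-0.8, -0.0, -0.0]
finger_gap: 1.004
```

```bash
cat >> h.py <<'E'
def st():
    m=manip.sense(); M=R.from_quat(m['tool_rot']).as_matrix(); print('p',np.round(m['tcp_pos'],4),'tilt',np.round(M[:2,2],3),'jaw',np.round(M[:2,1],2),'q',np.round(m['q'],2)); return m
E
python3 -c "
from h import *
st();s=look('w14',['big_ring_mid','small_ring_mid'])"
```

```text
p [ 0.5637 -0.3566  0.252 ] tilt [-0.143 -0.013] jaw [-0.45 -0.89] q [-0.69  0.62  1.2  -0.1   1.42  1.38]
tcp [ 0.5637 -0.3566  0.252 ] q [-0.69  0.62  1.2  -0.1   1.42  1.38]
pinp big_ring_mid [([0.307, -0.306, 0.008], 0.94), ([0.408, -0.415, 0.007], 0.66), ([0.53, -0.419, 0.004], 0.63)]
pinp small_ring_mid [([0.612, -0.234, 0.009], 0.78)]
```

View pics/w14.png

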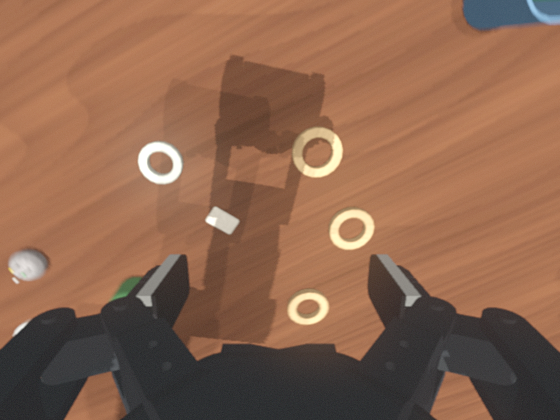

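Target ring at (318,152), the look-alikes at (352,229) and (308,307). I'll move over it with a brisk descent.

Call:
jog_arm(
  commands=[
    [100,-1.2,-2,0,0],
    [100,-1.2,-2,0,0],
    [100,-0.5,-1.5,0,0],
    [100,0,0,0,0],
    [100,0,0,-4.1,0],
    [100,0,0,-4.1,0],
    [100,0,0,-3.5,0],
    [100,0,0,-1,0],
  ],
)

```text
t: 27.62
tcp_pos: [0.541, -0.4102, 0.1281]
tool_rot: [0.974, -0.216, -0.06, 0.027]
force: [-0.4, 0.3, -0.4]
finger_gap: 1.001
```

Call:
jog_arm(
  commands=[
    [100,0,0,0,0],
  ],
)

```text
t: 27.7
tcp_pos: [0.5404, -0.4081, 0.1255]
tool_rot: [0.974, -0.215, -0.062, 0.025]
force: [0.0, -0.6, -0.9]
finger_gap: 1.001
```

```bash
python3 -c "
from h import *
st();s=look('w15',['big_ring_mid'])"
```

```text
p [ 0.5404 -0.4081  0.1255] tilt [-0.132 -0.023] jaw [-0.42 -0.91] q [-0.76  0.75  1.3  -0.12  1.17  1.29]
tcp [ 0.5404 -0.4081  0.1255] q [-0.76  0.75  1.3  -0.12  1.17  1.29]
pinp big_ring_mid [([0.613, -0.233, 0.009], 0.59), ([0.403, -0.413, 0.008], 0.57)]
```

Tilt is still about 7.5°. Earlier fast -y sweeps added tilt in +x, so I'll try a slow return followed by a fast -y sweep to cancel it.

Call:
jog_arm(
  commands=[
    [100,0,1,2,0],
    [100,0,2,2,0],
    [100,0,2.5,2,0],
    [100,0,2.5,1,0],
    [100,0,2.5,0,0],
    [100,0,2.5,0,0],
    [100,0,2.5,0,0],
    [100,0,2.5,0,0],
  ],
)

```text
t: 28.47
tcp_pos: [0.5519, -0.2335, 0.2248]
tool_rot: [0.975, -0.217, -0.04, 0.036]
force: [0.1, 0.4, -0.7]
finger_gap: 1.005
```

Call:
jog_arm(
  commands=[
    [100,0,2.5,0,0],
    [100,0,2.5,0,0],
    [100,0,2.5,0,0],
    [100,0,2.5,0,0],
    [100,0,2.5,0,0],
    [100,0,2.5,0,0],
    [100,0,1.5,0,0],
    [100,0,0,0,0],
  ],
)

```text
t: 29.13
tcp_pos: [0.5626, -0.0572, 0.2527]
tool_rot: [0.976, -0.212, -0.015, 0.039]
force: [-0.3, 0.4, 0.6]
finger_gap: 0.996
```

Call:
jog_arm(
  commands=[
    [100,0,-4.1,0,0],
    [100,0,-4.1,0,0],
    [100,0,-4.1,0,0],
    [100,0,-4.1,0,0],
    [100,0,-4.1,0,0],
    [100,0,-4.1,0,0],
    [100,0,-4.1,0,0],
    [100,0,0,0,0],
  ],
)

```text
t: 29.8
tcp_pos: [0.5677, -0.353, 0.2753]
tool_rot: [0.978, -0.203, 0.004, 0.048]
force: [0.8, 0.1, 0.0]
finger_gap: 0.998
```

```bash
python3 -c "
from h import *
st()
for q in ([.974,-.215,-.062,.025],):
  print(R.from_quat(q).as_matrix()[:2,2])"
```

```text
p [ 0.5677 -0.353   0.2753] tilt [-0.012 -0.095] jaw [-0.4  -0.91] q [-0.69  0.53  1.3  -0.08  1.26  1.32]
[-0.13160891 -0.02205389]
```

Drift is consistently radially outward from the base. I'll turn the tool the other way (+3.7 rad) so the residual tilt points inward and gets cancelled.

Call:
jog_arm(
  commands=[
    [100,0,0,0,0.12],
    [100,0,0,0,0.12],
    [100,0,0,0,0.12],
    [100,0,0,0,0.12],
    [100,0,0,0,0.12],
    [100,0,0,0,0.12],
    [100,0,0,0,0.12],
    [100,0,0,0,0.12],
  ],
)

```text
t: 30.47
tcp_pos: [0.5684, -0.3682, 0.2947]
tool_rot: [0.956, 0.286, 0.038, 0.051]
force: [0.4, -0.1, 0.5]
finger_gap: 0.999
```

Call:
jog_arm(
  commands=[
    [100,0,0,0,0.12],
    [100,0,0,0,0.12],
    [100,0,0,0,0.12],
    [100,0,0,0,0.12],
    [100,0,0,0,0.12],
    [100,0,0,0,0.12],
    [100,0,0,0,0.12],
    [100,0,0,0,0.12],
  ],
)

```text
t: 31.13
tcp_pos: [0.5684, -0.3764, 0.3156]
tool_rot: [0.701, 0.71, 0.062, 0.042]
force: [-0.2, -0.5, 0.5]
finger_gap: 0.999
```

Call:
jog_arm(
  commands=[
    [100,0,0,0,0.12],
    [100,0,0,0,0.12],
    [100,0,0,0,0.12],
    [100,0,0,0,0.12],
    [100,0,0,0,0.12],
    [100,0,0,0,0.12],
    [100,0,0,0,0.12],
    [100,0,0,0,0.12],
  ],
)

```text
t: 31.8
tcp_pos: [0.5672, -0.3852, 0.3359]
tool_rot: [0.274, 0.959, 0.07, 0.022]
force: [0.0, -0.3, 0.2]
finger_gap: 1.0
```

```bash
python3 -c "
from h import *
st()
for q in ([.974,-.215,-.062,.025],):
  print(R.from_quat(q).as_matrix()[:2,2])"
```

```text
p [ 0.5672 -0.3852  0.3359] tilt [0.081 0.123] jaw [0.52 0.84] q [-0.82  0.53  1.13  0.14  1.51 -1.85]
[-0.13160891 -0.02205389]
```

Diagnosis: each non-zero row re-bases on a pose biased slightly up and tilted outward (about 0.004 rad per row). So I'll use few, large rows, and turn so that further rows cancel the tilt.

Call:
jog_arm(
  commands=[
    [100,-0.5,-0.4,-3,0.12],
    [100,-0.5,-0.4,-3,0.12],
    [100,-0.5,-0.4,-3,0.12],
    [100,-0.5,-0.4,-3,0.12],
    [100,-0.5,-0.4,-3,0.12],
    [100,-0.5,-0.4,-2,0.12],
    [100,0,0,-0.5,0.12],
    [100,0,0,-0.3,0],
  ],
)

```text
t: 32.47
tcp_pos: [0.5392, -0.4221, 0.1739]
tool_rot: [-0.159, 0.985, 0.064, 0.009]
force: [-0.7, -0.4, 0.7]
finger_gap: 0.999
```

Call:
jog_arm(
  commands=[
    [100,0,0,-0.3,0],
    [100,0,0,-0.3,0],
    [100,0,0,-0.3,0],
    [100,0,0,-0.3,0],
    [100,0,0,-0.3,0],
    [100,0,0,-0.3,0],
    [100,0,0,-0.3,0],
    [100,0,0,-0.3,0],
  ],
)

```text
t: 33.13
tcp_pos: [0.5416, -0.4261, 0.1563]
tool_rot: [-0.155, 0.986, 0.057, 0.013]
force: [-1.0, 0.1, -0.5]
finger_gap: 1.005
```

```bash
python3 -c "
from h import *
st()"
```

```text
p [ 0.5416 -0.4261  0.1563] tilt [0.008 0.117] jaw [-0.31  0.95] q [-0.86  0.72  1.27  0.09  1.24 -2.78]
```

Call:
jog_arm(
  commands=[
    [100,0,3,0,0],
    [100,0,3,0,0],
    [100,0,3,0,0],
    [100,0,3,0,0],
    [100,0,-3,0,0],
    [100,0,-3,0,0],
    [100,0,-3,0,0],
    [100,0,-3,0,0],
  ],
)

```text
t: 33.8
tcp_pos: [0.5376, -0.411, 0.152]
tool_rot: [-0.158, 0.985, 0.065, 0.008]
force: [1.2, -0.3, -0.0]
finger_gap: 1.002
```

Call:
jog_arm(
  commands=[
    [100,0,3,-0.3,0],
    [100,0,3,-0.3,0],
    [100,0,3,-0.3,0],
    [100,0,3,-0.3,0],
    [100,0,-3,-0.3,0],
    [100,0,-3,-0.3,0],
    [100,0,-3,-0.3,0],
    [100,0,-3,0,0],
  ],
)

```text
t: 34.47
tcp_pos: [0.5351, -0.4078, 0.1267]
tool_rot: [-0.158, 0.985, 0.067, 0.006]
force: [0.5, 0.7, -0.8]
finger_gap: 1.003
```

```bash
python3 -c "
from h import *
st()"
```

```text
p [ 0.5351 -0.4078  0.1267] tilt [-0.009  0.135] jaw [-0.31  0.94] q [-0.85  0.75  1.32  0.09  1.19 -2.78]
```

Call:
jog_arm(
  commands=[
    [100,0,0,4,0],
    [100,0,0,4,0],
    [100,0,0,4,0],
    [100,0,0,4,0],
    [100,0,0,1,0],
    [100,0,0,-0.2,0],
    [100,0,0,-0.2,0],
    [100,0,0,-0.2,0],
  ],
)

```text
t: 35.13
tcp_pos: [0.5312, -0.4134, 0.2832]
tool_rot: [-0.154, 0.985, 0.073, 0.002]
force: [-0.4, 0.5, 0.5]
finger_gap: 1.001
```

Call:
jog_arm(
  commands=[
    [100,0,0,-0.2,0],
    [100,0,0,-0.2,0],
    [100,0,0,-0.2,0],
    [100,0,0,-0.2,0],
    [100,0,0,-0.2,0],
    [100,0,0,-0.2,0],
    [100,0,0,-0.2,0],
    [100,0,0,-0.2,0],
  ],
)

```text
t: 35.8
tcp_pos: [0.5284, -0.4096, 0.2551]
tool_rot: [-0.153, 0.985, 0.081, -0.003]
force: [0.1, 0.1, 0.2]
finger_gap: 1.0
```

```bash
python3 -c "
from h import *
for q in ([-.158,.985,.067,.006],): print(R.from_quat(q).as_matrix()[:2,2])
st()"
```

```text
[-0.00935468  0.1339243 ]
p [ 0.5284 -0.4096  0.2551] tilt [-0.031  0.158] jaw [-0.3   0.94] q [-0.86  0.62  1.19  0.08  1.47 -2.76]
```

Call:
jog_arm(
  commands=[
    [100,0,0,0,0],
    [100,0,0,0,0],
    [100,0,0,0,0],
    [100,0,0,0,0],
    [100,0,0,0,0],
    [100,0,0,0,0],
    [100,0,0,0,0],
    [100,0,0,0,0],
  ],
)

```text
t: 36.47
tcp_pos: [0.5286, -0.41, 0.2557]
tool_rot: [-0.153, 0.985, 0.08, -0.003]
force: [-0.3, -0.4, -0.8]
finger_gap: 0.999
```

```bash
python3 -c "
from h import *
st()"
```

```text
p [ 0.5286 -0.41    0.2557] tilt [-0.03   0.157] jaw [-0.3   0.94] q [-0.86  0.62  1.19  0.08  1.47 -2.76]
```

Call:
jog_arm(
  commands=[
    [100,0,0,0.3,0],
    [100,0,0,0.3,0],
    [100,0,0,0.3,0],
    [100,0,0,0.3,0],
    [100,0,0,0.3,0],
    [100,0,0,0.3,0],
    [100,0,0,0.3,0],
    [100,0,0,0.3,0],
  ],
)

```text
t: 37.13
tcp_pos: [0.5286, -0.4099, 0.2822]
tool_rot: [-0.153, 0.985, 0.08, -0.003]
force: [-0.0, -0.0, -0.1]
finger_gap: 0.998
```

```bash
python3 -c "
from h import *
st()"
```

```text
p [ 0.5286 -0.4099  0.2822] tilt [-0.03   0.157] jaw [-0.3   0.94] q [-0.86  0.6   1.15  0.08  1.53 -2.75]
```

Zero rows and slow rows from rest do not drift; drift velocity persists after fast moves until a zero row. I'll use that: a brisk +y move, then tiny rows, watching the tilt.

Call:
jog_arm(
  commands=[
    [100,0,1,0,0],
    [100,0,2.5,0,0],
    [100,0,2.5,0,0],
    [100,0,2.5,0,0],
    [100,0,2.5,0,0],
    [100,0,2.5,0,0],
    [100,0,2.5,0,0],
    [100,0,2.5,0,0],
  ],
)

```text
t: 37.8
tcp_pos: [0.5266, -0.2194, 0.2826]
tool_rot: [-0.15, 0.986, 0.079, -0.002]
force: [-0.4, 0.2, -0.4]
finger_gap: 1.004
```

Call:
jog_arm(
  commands=[
    [100,0,-0.1,0,0],
    [100,0,-0.1,0,0],
    [100,0,-0.1,0,0],
    [100,0,-0.1,0,0],
    [100,0,-0.1,0,0],
    [100,0,-0.1,0,0],
    [100,0,-0.1,0,0],
    [100,0,-0.1,0,0],
  ],
)

```text
t: 38.47
tcp_pos: [0.5254, -0.2228, 0.2833]
tool_rot: [-0.151, 0.985, 0.08, -0.002]
force: [0.3, 0.1, -0.3]
finger_gap: 0.996
```

```bash
python3 -c "
from h import *
st()"
```

```text
p [ 0.5254 -0.2228  0.2833] tilt [-0.029  0.157] jaw [-0.3   0.94] q [-0.65  0.44  1.45  0.11  1.38 -2.56]
```

Call:
jog_arm(
  commands=[
    [100,0,0,-4,0],
    [100,0,0,-4,0],
    [100,0,0,-4,0],
    [100,0,0.1,0,0],
    [100,0,-0.1,0,0],
    [100,0,0.1,0,0],
    [100,0,-0.1,0,0],
    [100,0,0.1,0,0],
  ],
)

```text
t: 39.13
tcp_pos: [0.53, -0.2291, 0.1668]
tool_rot: [-0.15, 0.986, 0.074, 0.004]
force: [-0.6, -1.1, 1.0]
finger_gap: 0.999
```

Call:
jog_arm(
  commands=[
    [100,0,-0.1,0,0],
    [100,0,0.1,0,0],
    [100,0,-0.1,0,0],
    [100,0,0.1,0,0],
    [100,0,-0.1,0,0],
    [100,0,0.1,0,0],
    [100,0,-0.1,0,0],
    [100,0,0.1,0,0],
  ],
)

```text
t: 39.8
tcp_pos: [0.5333, -0.2312, 0.1742]
tool_rot: [-0.15, 0.986, 0.069, 0.009]
force: [1.3, -0.4, 0.2]
finger_gap: 1.004
```

```bash
python3 -c "
from h import *
st()"
```

```text
p [ 0.5333 -0.2312  0.1742] tilt [-0.003  0.138] jaw [-0.3   0.95] q [-0.66  0.57  1.56  0.12  1.11 -2.59]
```

Call:
jog_arm(
  commands=[
    [100,0,-0.4,0,0],
    [100,0,-0.4,0,0],
    [100,0,-0.4,0,0],
    [100,0,-0.4,0,0],
    [100,0,-0.4,0,0],
    [100,0,-0.4,0,0],
    [100,0,-0.4,0,0],
    [100,0,-0.4,0,0],
  ],
)

```text
t: 40.47
tcp_pos: [0.5328, -0.2659, 0.1733]
tool_rot: [-0.15, 0.986, 0.069, 0.008]
force: [0.0, -0.1, -0.4]
finger_gap: 1.0
```

Call:
jog_arm(
  commands=[
    [100,0,-0.4,0,0],
    [100,0,-0.4,0,0],
    [100,0,-0.4,0,0],
    [100,0,-0.4,0,0],
    [100,0,-0.4,0,0],
    [100,0,-0.4,0,0],
    [100,0,-0.4,0,0],
    [100,0,-0.4,0,0],
  ],
)

```text
t: 41.13
tcp_pos: [0.5327, -0.3017, 0.1732]
tool_rot: [-0.15, 0.986, 0.069, 0.008]
force: [-0.3, 0.8, -0.1]
finger_gap: 1.001
```

Call:
jog_arm(
  commands=[
    [100,0,-0.4,0,0],
    [100,0,-0.4,0,0],
    [100,0,-0.4,0,0],
    [100,0,-0.4,0,0],
    [100,0,-0.4,0,0],
    [100,0,-0.4,0,0],
    [100,0,-0.4,0,0],
    [100,0,-0.4,0,0],
  ],
)

```text
t: 41.8
tcp_pos: [0.5327, -0.3371, 0.1731]
tool_rot: [-0.15, 0.986, 0.07, 0.008]
force: [-0.5, 0.4, -0.0]
finger_gap: 0.999
```

```bash
python3 -c "
from h import *
st()"
```

```text
p [ 0.5327 -0.3371  0.1731] tilt [-0.005  0.14 ] jaw [-0.3   0.95] q [-0.79  0.64  1.41  0.1   1.2  -2.7 ]
```

Call:
jog_arm(
  commands=[
    [100,0,-1,1,0],
    [100,0,-1,2,0],
    [100,0,-1,2.5,0],
    [100,0,-1,2.5,0],
    [100,0,-1,2,0],
    [100,0,-1,1,0],
    [100,0,0,0,0],
    [100,0,0,0,0],
  ],
)

```text
t: 42.47
tcp_pos: [0.5303, -0.4, 0.286]
tool_rot: [-0.15, 0.986, 0.072, 0.006]
force: [-0.0, 0.4, -0.3]
finger_gap: 1.001
```

Call:
jog_arm(
  commands=[
    [100,0,0,-4.1,0],
    [100,0,0,-4.1,0],
    [100,0,0,-4.1,0],
    [100,0,0.1,0,0],
    [100,0,-0.1,0,0],
    [100,0,0.1,0,0],
    [100,0,-0.1,0,0],
    [100,0,0.1,0,0],
  ],
)

```text
t: 43.13
tcp_pos: [0.5307, -0.3956, 0.1619]
tool_rot: [-0.151, 0.986, 0.071, 0.007]
force: [0.4, -1.0, 0.4]
finger_gap: 0.999
```

Call:
jog_arm(
  commands=[
    [100,0,-0.1,0,0],
    [100,0,0.1,0,0],
    [100,0,-0.1,0,0],
    [100,0,0.1,0,0],
    [100,0,-0.1,0,0],
    [100,0,0.1,0,0],
    [100,0,-0.1,0,0],
    [100,0,0.1,0,0],
  ],
)

```text
t: 43.8
tcp_pos: [0.5338, -0.3989, 0.1706]
tool_rot: [-0.151, 0.986, 0.065, 0.012]
force: [0.3, -0.2, -0.1]
finger_gap: 0.999
```

Call:
jog_arm(
  commands=[
    [100,0,-0.1,0,0],
    [100,0,0.1,0,0],
    [100,0,-0.1,0,0],
    [100,0,0.1,0,0],
    [100,0,-0.1,0,0],
    [100,0,0.1,0,0],
    [100,0,-0.1,0,0],
    [100,0,0.1,0,0],
  ],
)

```text
t: 44.47
tcp_pos: [0.5335, -0.3986, 0.1696]
tool_rot: [-0.151, 0.986, 0.065, 0.011]
force: [-0.4, 0.2, 0.6]
finger_gap: 0.998
```

```bash
python3 -c "
from h import *
st()"
```

```text
p [ 0.5335 -0.3986  0.1696] tilt [0.002 0.132] jaw [-0.3   0.95] q [-0.85  0.68  1.31  0.09  1.24 -2.76]
```

The persisting outward drift came from an up ramp followed by lateral rows with no zero row. I'll reproduce it.

Call:
jog_arm(
  commands=[
    [100,0,1,2,0],
    [100,0,2,2,0],
    [100,0,2.5,2,0],
    [100,0,2.5,1,0],
    [100,0,2.5,0,0],
    [100,0,2.5,0,0],
    [100,0,2.5,0,0],
    [100,0,2.5,0,0],
  ],
)

```text
t: 45.13
tcp_pos: [0.5327, -0.2181, 0.2419]
tool_rot: [-0.147, 0.987, 0.063, 0.013]
force: [0.3, 1.4, 0.2]
finger_gap: 0.999
```

Call:
jog_arm(
  commands=[
    [100,0,2.5,0,0],
    [100,0,2.5,0,0],
    [100,0,1.5,0,0],
    [100,0,-1,0,0],
    [100,0,-3,0,0],
    [100,0,-4.1,0,0],
    [100,0,-4.1,0,0],
    [100,0,-4.1,0,0],
  ],
)

```text
t: 45.8
tcp_pos: [0.5305, -0.3036, 0.2443]
tool_rot: [-0.157, 0.985, 0.066, 0.012]
force: [0.9, -0.2, -0.1]
finger_gap: 1.001
```

```bash
python3 -c "
from h import *
for q in ([-.158,.985,.067,.006],): print(R.from_quat(q).as_matrix()[:2,2])
st()"
```

```text
[-0.00935468  0.1339243 ]
p [ 0.5305 -0.3036  0.2443] tilt [0.003 0.134] jaw [-0.31  0.94] q [-0.75  0.53  1.41  0.1   1.3  -2.67]
```

No drift this time, so that model isn't reliable. I'll let contact do it instead: the low fingertip, pressed gently on the table at the ring, will level the tool, since each row re-bases on the measured pose.

Call:
jog_arm(
  commands=[
    [100,0,-2.5,0,0],
    [100,0,-3,0,0],
    [100,0,-3,0,0],
    [100,0,-2,0,0],
    [100,0,0,0,0],
    [100,0,0,0,0],
  ],
)

```text
t: 46.3
tcp_pos: [0.5271, -0.4325, 0.2427]
tool_rot: [-0.15, 0.987, 0.06, 0.013]
force: [-0.2, 0.4, 0.6]
finger_gap: 0.996
```

Call:
jog_arm(
  commands=[
    [100,0,0,-4,0],
    [100,0,0,-4,0],
    [100,0,0,-4,0],
    [100,0,0,-4,0],
    [100,0,0,0,0],
    [100,0,0,0,0],
  ],
)

```text
t: 46.8
tcp_pos: [0.5279, -0.4316, 0.0821]
tool_rot: [-0.151, 0.987, 0.056, 0.015]
force: [0.4, -0.9, 1.5]
finger_gap: 0.998
```

```bash
python3 -c "
from h import *
st();look('w16',['big_ring_mid']); look('s16',['big_ring_mid'],'scene')"
```

```text
p [ 0.5279 -0.4316  0.0821] tilt [0.013 0.115] jaw [-0.3   0.95] q [-0.89  0.8   1.33  0.09  1.09 -2.81]
tcp [ 0.5279 -0.4316  0.0821] q [-0.89  0.8   1.33  0.09  1.09 -2.81]
pinp big_ring_mid []
tcp [ 0.528  -0.4319  0.0835] q [-0.89  0.8   1.33  0.09  1.09 -2.81]
pinp big_ring_mid [([0.534, -0.412, 0.007], 0.74), ([0.312, -0.309, 0.005], 0.72), ([0.407, -0.416, 0.007], 0.68), ([0.27, -0.441, 0.003], 0.67)]
```

View pics/w16.png

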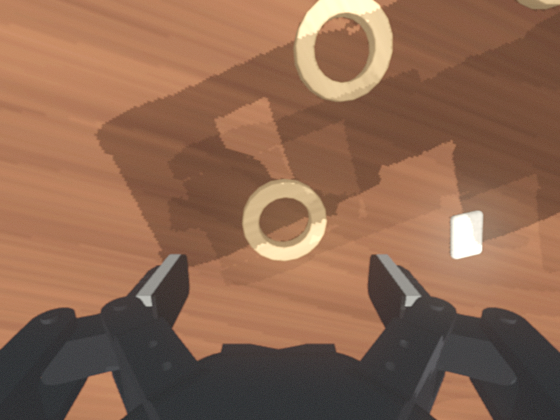

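Target ring at (285,220), the neighbour at (344,47). Checking its position from pixels.

```bash
python3 -c "
from h import *
m=manip.sense();s=snapshot('wrist');print(pix(s,285,220,.009,m),pix(s,344,47,.009,m))
t=snapshot('top');print(pix(t,419.7,203.3,.009))"
```

```text
[ 0.5341 -0.4191  0.009 ] [ 0.4085 -0.4192  0.009 ]
[ 0.5306 -0.4184  0.009 ]
```

Call:
jog_arm(
  commands=[
    [100,0.3,0.7,0,-0.12],
    [100,0.2,0.7,0,-0.12],
    [100,0,0,0,0],
    [100,0,0,-3,0],
    [100,0,0,-3,0],
    [100,0,0,0,0],
    [100,0,0,0,0],
  ],
)

```text
t: 47.68
tcp_pos: [0.5411, -0.4285, 0.0406]
tool_rot: [-0.033, 0.998, 0.038, 0.032]
force: [0.5, 0.2, 0.2]
finger_gap: 0.997
```

```bash
python3 -c "
from h import *
st()"
```

```text
p [ 0.5411 -0.4285  0.0406] tilt [0.062 0.078] jaw [-0.07  0.99] q [-0.87  0.85  1.38  0.12  0.94 -2.58]
```

Call:
jog_arm(
  commands=[
    [100,-0.8,1.0,0,0],
    [100,0,0,-1,0],
    [100,0,0,-1,0],
    [100,0,0,0,0],
    [100,0,0,0,0],
  ],
)

```text
t: 48.1
tcp_pos: [0.5365, -0.4238, 0.0262]
tool_rot: [-0.035, 0.998, 0.033, 0.036]
force: [0.0, -0.1, -0.2]
finger_gap: 1.002
```

```bash
python3 -c "
from h import *
st()"
```

```text
p [ 0.5365 -0.4238  0.0262] tilt [0.07  0.068] jaw [-0.07  1.  ] q [-0.87  0.86  1.41  0.13  0.89 -2.6 ]
```

Call:
jog_arm(
  commands=[
    [100,-0.4,0.6,0,0],
    [100,0,0,-1,0],
    [100,0,0,-1,0],
    [100,0,0,-0.5,0],
    [100,0,0,0,0],
  ],
)

```text
t: 48.52
tcp_pos: [0.5333, -0.4188, -0.0001]
tool_rot: [-0.036, 0.998, 0.031, 0.037]
force: [-0.6, 1.3, -0.5]
finger_gap: 1.001
```

```bash
python3 -c "
from h import *
st()"
```

```text
p [ 5.333e-01 -4.188e-01 -1.000e-04] tilt [0.072 0.066] jaw [-0.07  1.  ] q [-0.87  0.89  1.43  0.13  0.83 -2.61]
```

Call:
jog_arm(
  commands=[
    [100,0,0,-0.5,0],
    [100,0,0,-0.2,0],
    [100,0,0,0,0],
  ],
)

```text
t: 48.77
tcp_pos: [0.533, -0.4184, -0.0091]
tool_rot: [-0.036, 0.998, 0.032, 0.037]
force: [0.1, -0.7, 0.3]
finger_gap: 1.002
```

Call:
jog_arm(
  commands=[
    [100,0,0,-0.3,0],
    [100,0,0,0,0],
  ],
)

```text
t: 48.93
tcp_pos: [0.5333, -0.4188, -0.0091]
tool_rot: [-0.036, 0.998, 0.032, 0.037]
force: [-0.0, -0.1, 0.3]
finger_gap: 1.004
```

Call:
jog_arm(
  commands=[
    [85,0,0,0.4,0],
    [75,0,0,0.2,0],
    [0,0,0,0,0],
    [0,0,0,0,0],
    [0,0,0,0,0],
    [0,0,0,0,0],
  ],
  squeeze=30,
)

```text
t: 49.43
tcp_pos: [0.534, -0.4196, -0.0014]
tool_rot: [-0.036, 0.998, 0.031, 0.038]
force: [-0.2, 0.0, -0.2]
finger_gap: 0.733
```

```bash
python3 -c "
from h import *
m=st();print(m['force'],m['finger_gap'],m['finger_gap']*.085)"
```

```text
p [ 0.534  -0.4196 -0.0014] tilt [0.073 0.064] jaw [-0.07  1.  ] q [-0.87  0.89  1.43  0.13  0.83 -2.61]
[-0.16674683  0.04340884 -0.19923493] 0.7334734914653425 0.062345246774554115
```

Gripped (0.733 of the stroke matches 64 mm). I'll lift a little and look.

Call:
jog_arm(
  commands=[
    [0,0,0,1,0],
    [0,0,0,2,0],
    [0,0,0,3,0],
    [0,0,0,3,0],
    [0,0,0,2,0],
    [0,0,0,0,0],
    [0,0,0,0,0],
  ],
)

```text
t: 50.02
tcp_pos: [0.5318, -0.417, 0.1122]
tool_rot: [-0.036, 0.998, 0.034, 0.036]
force: [-0.6, 0.5, -0.3]
finger_gap: 0.735
```

```bash
python3 -c "
from h import *
st();look('w17',['big_ring_mid']);look('s17',['big_ring_mid','ring_stand'],'scene')
c=cv2.imread('pics/s17.png')[180:320,40:220]; cv2.imwrite('pics/c.png',np.hstack([cv2.imread('pics/w17.png')[:, 70:490],cv2.resize(c,(380,420))]))"
```

```text
p [ 0.5318 -0.417   0.1122] tilt [0.069 0.069] jaw [-0.07  1.  ] q [-0.87  0.73  1.4   0.11  1.02 -2.58]
tcp [ 0.5318 -0.417   0.1122] q [-0.87  0.73  1.4   0.11  1.02 -2.58]
pinp big_ring_mid []
tcp [ 0.5317 -0.4169  0.1112] q [-0.87  0.73  1.4   0.11  1.02 -2.58]
pinp big_ring_mid [([0.532, -0.411, 0.116], 0.81), ([0.265, -0.441, 0.006], 0.67), ([0.409, -0.416, 0.01], 0.64), ([0.312, -0.311, 0.005], 0.48)]
pinp ring_stand [([0.455, 0.082, 0.001], 0.79)]
```

View pics/c.png

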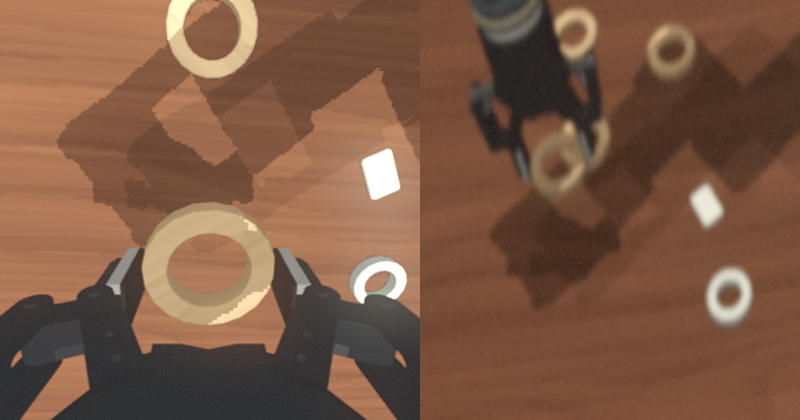

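Ring held flat between the pads (210,262 in the left crop). Carrying it to the stand.

Call:
jog_arm(
  commands=[
    [0,-0.2,1,1.5,0],
    [0,-0.4,2.5,1,0],
    [0,-0.4,3,0,0],
    [0,-0.5,3,0,0],
    [0,-0.5,3,0,0],
    [0,-0.5,3,0,0],
    [0,-0.5,3,0,0],
    [0,-0.5,3,0,0],
  ],
)

```text
t: 50.93
tcp_pos: [0.4911, -0.1989, 0.1246]
tool_rot: [-0.03, 0.998, 0.038, 0.03]
force: [0.7, 0.2, -0.2]
finger_gap: 0.735
```

Call:
jog_arm(
  commands=[
    [0,-0.5,3,0,0],
    [0,-0.5,3,0,0],
    [0,-0.5,3,0,0],
    [0,-0.5,3,0,0],
    [0,-0.5,3,0,0],
    [0,-0.5,3,0,0],
    [0,-0.5,2,0,0],
    [0,-0.3,1,0,0],
  ],
)

```text
t: 51.6
tcp_pos: [0.4426, 0.0261, 0.1173]
tool_rot: [-0.029, 0.998, 0.043, 0.021]
force: [-0.9, 0.6, -0.9]
finger_gap: 0.735
```

Call:
jog_arm(
  commands=[
    [0,0,0,0,0],
    [0,0,0,0,0],
  ],
)

```text
t: 51.77
tcp_pos: [0.4398, 0.029, 0.1159]
tool_rot: [-0.032, 0.998, 0.044, 0.018]
force: [0.7, 0.3, -0.9]
finger_gap: 0.731
```

```bash
python3 -c "
from h import *
st();look('w18',['big_ring_mid','ring_stand']);look('s18',['big_ring_mid','ring_stand'],'scene')
look('t18',['ring_stand'],'top')"
```

```text
p [0.4398 0.029  0.1159] tilt [0.033 0.089] jaw [-0.07  0.99] q [-0.26  0.49  2.02  0.16  0.63 -2.02]
tcp [0.4398 0.029  0.1159] q [-0.26  0.49  2.02  0.16  0.63 -2.02]
pinp big_ring_mid []
pinp ring_stand [([0.448, 0.083, 0.002], 0.9)]
tcp [0.4408 0.0277 0.1162] q [-0.26  0.49  2.02  0.16  0.63 -2.02]
pinp big_ring_mid [([0.408, -0.417, 0.005], 0.82), ([0.442, 0.03, 0.122], 0.78), ([0.269, -0.443, 0.005], 0.74)]
pinp ring_stand [([0.453, 0.083, 0.001], 0.71)]
tcp [0.4409 0.0276 0.1164] q [-0.26  0.49  2.02  0.16  0.63 -2.02]
pinp ring_stand [([0.455, 0.082, -0.001], 0.67)]
```

Call:
jog_arm(
  commands=[
    [0,0.6,2.4,0,0],
    [0,0.6,2.4,0,0],
    [0,0,0,0,0],
    [0,0,0,0,0],
    [0,0,0,-1.5,0],
    [0,0,0,-1.5,0],
    [0,0,0,0,0],
    [0,0,0,0,0],
  ],
)

```text
t: 52.83
tcp_pos: [0.4558, 0.0723, 0.0868]
tool_rot: [-0.027, 0.998, 0.043, 0.022]
force: [1.4, 0.2, -0.6]
finger_gap: 0.735
```

```bash
python3 -c "
from h import *
st();look('w19',['big_ring_mid','ring_stand']);look('s19',['big_ring_mid','ring_stand'],'scene')
c=cv2.imread('pics/s19.png')[150:290,220:400]; cv2.imwrite('pics/d.png',np.hstack([cv2.imread('pics/w19.png')[:, 70:490],cv2.resize(c,(380,420))]))"
```

```text
p [0.4558 0.0723 0.0868] tilt [0.041 0.087] jaw [-0.06  0.99] q [-0.15  0.56  2.    0.17  0.56 -1.92]
tcp [0.4558 0.0723 0.0868] q [-0.15  0.56  2.    0.17  0.56 -1.92]
pinp big_ring_mid []
pinp ring_stand [([0.449, 0.08, 0.001], 0.58)]
tcp [0.4563 0.0724 0.0874] q [-0.15  0.56  2.    0.17  0.56 -1.92]
pinp big_ring_mid [([0.27, -0.44, 0.006], 0.81), ([0.309, -0.308, 0.004], 0.71), ([0.405, -0.415, 0.006], 0.66), ([0.454, 0.078, 0.093], 0.62), ([0.61, -0.24, 0.005], 0.16)]
pinp ring_stand [([0.451, 0.084, -0.001], 0.78)]
```

View pics/d.png

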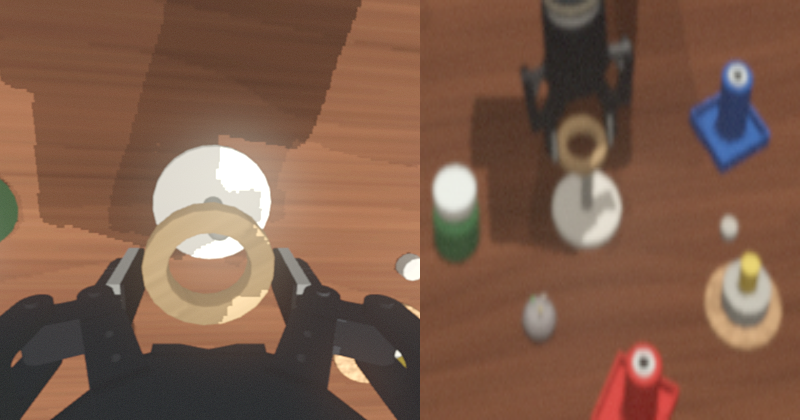

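The base disc is centred at (282,202) in the wrist view. The post passes behind the ring's far edge, so the ring is still short of it in the view. Working out the positions.

```bash
python3 -c "
from h import *
m=st();s=snapshot('wrist');print('base wrist',pix(s,282,202,.01,m),'ring wrist c',pix(s,279,264,m['tcp_pos'][2]+.008,m))
for k in ('top','scene'):
  t=snapshot(k); h=cv2.cvtColor(t['image'],cv2.COLOR_RGB2HSV)
  if k=='top': c=t['image'][205:255,220:270]; cv2.imwrite('pics/tc.png',cv2.resize(c[...,::-1],(400,400)))
  T=np.linalg.inv(t['extrinsics'])
  for p in ([.4525,.082,.01],[.4525,.082,.061]):
    q=T[:3,:3]@p+T[:3,3]; q=t['intrinsics']@q; print(k,p,(q[:2]/q[2]).round(1))
"
```

```text
p [0.4564 0.0727 0.0875] tilt [0.043 0.086] jaw [-0.06  0.99] q [-0.15  0.56  2.    0.17  0.56 -1.92]
base wrist [0.4506 0.0815 0.01  ] ring wrist c [0.4551 0.072  0.0955]
top [0.4525, 0.082, 0.01] [245.6 228.5]
top [0.4525, 0.082, 0.061] [244.4 227.3]
scene [0.4525, 0.082, 0.01] [299.5 218.3]
scene [0.4525, 0.082, 0.061] [300.2 205.9]
```

Call:
jog_arm(
  commands=[
    [0,-0.4,0.7,0,0],
    [0,0,0,0,0],
    [0,0,0,0,0],
    [0,0,0,-1,0],
    [0,0,0,-0.5,0],
    [0,0,0,0,0],
    [0,0,0,0,0],
  ],
)

```text
t: 53.87
tcp_pos: [0.4518, 0.0815, 0.0725]
tool_rot: [-0.029, 0.998, 0.043, 0.023]
force: [0.2, -0.5, -0.7]
finger_gap: 0.731
```

```bash
python3 -c "
from h import *
st();s=look('s20',['big_ring_mid','ring_stand'],'scene')
c=cv2.imread('pics/s20.png')[160:240,260:340]; w=cv2.imread('pics/w19.png'); s=snapshot('wrist'); save(s,'w20'); cv2.imwrite('pics/e.png',np.hstack([cv2.imread('pics/w20.png')[:, 70:490],cv2.resize(c,(380,420),interpolation=cv2.INTER_CUBIC)]))"
```

```text
p [0.4518 0.0815 0.0725] tilt [0.044 0.086] jaw [-0.06  0.99] q [-0.13  0.59  2.02  0.19  0.51 -1.92]
tcp [0.4518 0.0815 0.0725] q [-0.13  0.59  2.02  0.19  0.51 -1.92]
pinp big_ring_mid [([0.406, -0.414, 0.007], 0.71), ([0.312, -0.309, 0.003], 0.58), ([0.27, -0.441, 0.006], 0.57), ([0.452, 0.086, 0.078], 0.52)]
pinp ring_stand [([0.454, 0.084, 0.0], 0.68)]
```

View pics/e.png

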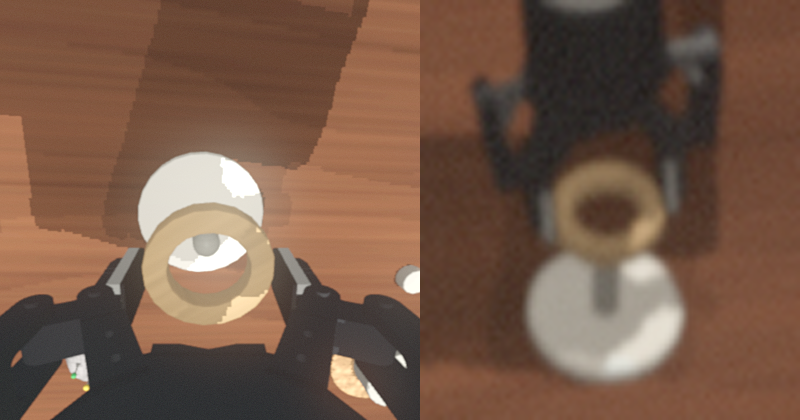

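Post top visible inside the ring at (276,243), ring centre at (279,263). Checking the offset.

```bash
python3 -c "
from h import *
m=st();s=snapshot('wrist');print('post',pix(s,276,243,.061,m),'ring',pix(s,279,263,m['tcp_pos'][2]+.008,m))"
```

```text
p [0.4522 0.0813 0.0729] tilt [0.045 0.086] jaw [-0.06  0.99] q [-0.13  0.59  2.02  0.19  0.51 -1.92]
post [0.4491 0.0806 0.061 ] ring [0.4503 0.0806 0.0809]
```

Call:
jog_arm(
  commands=[
    [0,0,0,-1,0],
    [0,0,0,-1,0],
    [0,0,0,-1,0],
    [0,0,0,0,0],
    [0,0,0,0,0],
  ],
)

```text
t: 54.53
tcp_pos: [0.4541, 0.0809, 0.0436]
tool_rot: [-0.028, 0.998, 0.042, 0.026]
force: [-0.8, -0.6, 0.4]
finger_gap: 0.734
```

Call:
jog_arm(
  commands=[
    [0,-0.2,0,-1,0],
    [0,0,0,-1,0],
    [0,0,0,-0.5,0],
    [0,0,0,0,0],
    [0,0,0,0,0],
  ],
)

```text
t: 54.95
tcp_pos: [0.4541, 0.0807, 0.0203]
tool_rot: [-0.029, 0.998, 0.042, 0.029]
force: [0.3, -0.0, -0.2]
finger_gap: 0.731
```

Call:
jog_arm(
  commands=[
    [0,-0.2,0,-0.5,0],
    [0,0,0,-0.2,0],
    [0,0,0,0,0],
  ],
)

```text
t: 55.2
tcp_pos: [0.4529, 0.0807, 0.0141]
tool_rot: [-0.029, 0.998, 0.042, 0.03]
force: [0.1, -0.4, -0.1]
finger_gap: 0.734
```

Call:
jog_arm(
  commands=[
    [80,0,0,0,0],
    [90,0,0,0,0],
    [100,0,0,0,0],
    [100,0,0,0,0],
    [100,0,0,0,0],
  ],
)

```text
t: 55.62
tcp_pos: [0.4532, 0.0807, 0.0147]
tool_rot: [-0.029, 0.998, 0.042, 0.031]
force: [0.5, -0.9, -0.0]
finger_gap: 0.998
```

```bash
python3 -c "
from h import *
st();s=look('s21',['big_ring_mid','ring_stand'],'scene')"
```

```text
p [0.4532 0.0807 0.0147] tilt [0.059 0.085] jaw [-0.06  0.99] q [-0.13  0.72  2.05  0.28  0.34 -2.02]
tcp [0.4532 0.0807 0.0147] q [-0.13  0.72  2.05  0.28  0.34 -2.02]
pinp big_ring_mid [([0.312, -0.309, 0.004], 0.76), ([0.407, -0.418, 0.007], 0.69), ([0.454, 0.086, 0.017], 0.54), ([0.27, -0.442, 0.004], 0.47)]
pinp ring_stand [([0.451, 0.084, -0.0], 0.87)]
```

The ring rests over the post at z≈0.017. Now the small ring at about (0.611, -0.235).

Call:
jog_arm(
  commands=[
    [100,0,0,1.5,0],
    [100,0,0,3,0],
    [100,0,0,4,0],
    [100,0,0,3.5,0],
    [100,0,0,1.5,0],
    [100,0,0,0,0],
  ],
)

```text
t: 56.27
tcp_pos: [0.4507, 0.0804, 0.1533]
tool_rot: [-0.028, 0.998, 0.041, 0.027]
force: [0.3, 0.3, 0.1]
finger_gap: 1.003
```

Call:
jog_arm(
  commands=[
    [100,0.6,-1.3,0,0],
    [100,1.2,-2.5,0,0],
    [100,1.4,-2.8,0,0],
    [100,1.4,-2.8,0,0],
    [100,1.4,-2.8,0,0],
    [100,1.4,-2.8,0,0],
    [100,1.4,-2.8,0,0.12],
    [100,1.4,-2.8,0,0.12],
  ],
)

```text
t: 56.93
tcp_pos: [0.5457, -0.1261, 0.1484]
tool_rot: [-0.156, 0.987, 0.048, 0.015]
force: [-0.2, 0.7, 0.1]
finger_gap: 0.999
```

Call:
jog_arm(
  commands=[
    [100,1.4,-2.8,0,0.12],
    [100,1.4,-2.8,0,0],
    [100,0.6,-1.2,0,0],
    [100,0,0,0,0],
    [100,0,0,0,0],
  ],
)

```text
t: 57.35
tcp_pos: [0.5815, -0.2042, 0.1405]
tool_rot: [-0.216, 0.975, 0.05, 0.011]
force: [-0.3, 0.3, 0.4]
finger_gap: 1.002
```

```bash
python3 -c "
from h import *
st();s=look('w22',['small_ring_mid']);s=look('s22',['small_ring_mid','big_ring_mid'],'scene');s=look('t22',['small_ring_mid'],'top')
c=cv2.imread('pics/s22.png')[170:260,250:350]; cv2.imwrite('pics/f.png',np.hstack([cv2.imread('pics/w22.png')[:, 70:490],cv2.resize(c,(380,420),interpolation=cv2.INTER_CUBIC)]))"
```

```text
p [ 0.5815 -0.2042  0.1405] tilt [-0.001  0.102] jaw [-0.42  0.9 ] q [-0.56  0.64  1.51  0.1   1.05 -2.62]
tcp [ 0.5815 -0.2042  0.1405] q [-0.56  0.64  1.51  0.1   1.05 -2.62]
pinp small_ring_mid [([0.614, -0.234, 0.007], 0.9)]
tcp [ 0.5809 -0.2029  0.1408] q [-0.56  0.64  1.51  0.1   1.05 -2.62]
pinp small_ring_mid [([0.61, -0.236, 0.008], 0.66)]
pinp big_ring_mid [([0.451, 0.083, 0.015], 0.62), ([0.311, -0.311, 0.006], 0.57), ([0.405, -0.416, 0.007], 0.5), ([0.269, -0.442, 0.004], 0.47)]
tcp [ 0.5814 -0.2024  0.142 ] q [-0.56  0.64  1.51  0.1   1.05 -2.62]
pinp small_ring_mid []
```

View pics/f.png

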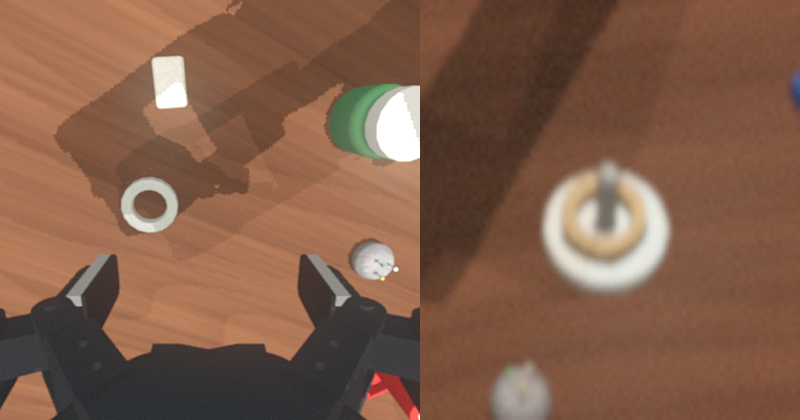

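Big ring lies flat round the post. Small ring at (219,204). I'll go over it and descend.

Call:
jog_arm(
  commands=[
    [100,1.4,-1.4,-2,0],
    [100,1.2,-1.3,-3,0],
    [100,0,0,-3,0],
    [100,0,0,-1,0],
    [100,0,0,0,0],
    [100,0,0,0,0],
  ],
)

```text
t: 58.2
tcp_pos: [0.6103, -0.2272, 0.0543]
tool_rot: [-0.22, 0.974, 0.047, 0.014]
force: [-0.1, -0.1, 0.4]
finger_gap: 0.999
```

```bash
python3 -c "
from h import *
st();s=look('w23',['small_ring_mid'])
h=s['image'];"
```

```text
p [ 0.6103 -0.2272  0.0543] tilt [0.006 0.098] jaw [-0.43  0.9 ] q [-0.57  0.8   1.46  0.11  0.94 -2.65]
tcp [ 0.6103 -0.2272  0.0543] q [-0.57  0.8   1.46  0.11  0.94 -2.65]
pinp small_ring_mid []
```

```bash
cat >> h.py <<'E'
def blobs(s,m,z,smax=60,vmin=110,amin=400,hi=None):
    h=cv2.cvtColor(s['image'],cv2.COLOR_RGB2HSV); k=((h[...,1]<smax)&(h[...,2]>vmin)).astype(np.uint8)
    for c in cv2.findContours(k,cv2.RETR_EXTERNAL,cv2.CHAIN_APPROX_NONE)[0]:
        if cv2.contourArea(c)>amin:
            x,y,w,hh=cv2.boundingRect(c); e=cv2.fitEllipse(c); print('bb',x,y,w,hh,'ell',np.round(e[0],1),np.round(e[1],1),pix(s,*e[0],z,m))
E
python3 -c "
from h import *
m=st();s=snapshot('wrist');blobs(s,m,.008)"
```

```text
p [ 0.6109 -0.2276  0.0554] tilt [0.008 0.097] jaw [-0.43  0.9 ] q [-0.57  0.79  1.46  0.11  0.94 -2.65]
bb 522 269 38 53 ell [543.3 294.3] [39.7 54.5] [ 0.5787 -0.005   0.008 ]
bb 377 254 44 53 ell [402.1 283.3] [15.6 72. ] [ 0.615 -0.119  0.008]
bb 136 254 45 53 ell [154.4 283. ] [15.8 71.9] [ 0.683  -0.2836  0.008 ]
bb 219 179 80 79 ell [258.3 218.1] [77.2 79.4] [ 0.6109 -0.2383  0.008 ]
bb 272 0 49 80 ell [296.1  38. ] [52.1 93.9] [ 0.5058 -0.2632  0.008 ]
```

Call:
jog_arm(
  commands=[
    [100,0,-0.9,-1,0],
    [100,0,0,-2,0],
    [100,0,0,-1.5,0],
    [100,0,0,0,0],
    [100,0,0,0,0],
  ],
)

```text
t: 58.77
tcp_pos: [0.6153, -0.2416, 0.0157]
tool_rot: [-0.221, 0.974, 0.04, 0.02]
force: [0.2, 0.4, 0.0]
finger_gap: 1.0
```

```bash
python3 -c "
from h import *
m=st()"
```

```text
p [ 0.6153 -0.2416  0.0157] tilt [0.021 0.087] jaw [-0.43  0.9 ] q [-0.58  0.86  1.46  0.11  0.86 -2.67]
```

Call:
jog_arm(
  commands=[
    [100,-0.5,0.5,-0.5,0],
    [100,0,0,-0.8,0],
    [100,0,0,-0.3,0],
    [100,0,0,0,0],
  ],
)

```text
t: 59.1
tcp_pos: [0.611, -0.2377, 0.0013]
tool_rot: [-0.221, 0.974, 0.039, 0.022]
force: [0.4, 0.3, 0.3]
finger_gap: 0.998
```

Call:
jog_arm(
  commands=[
    [100,0,0.1,-0.3,0],
    [80,0,0,0,0],
    [65,0,0,0,0],
    [0,0,0,0,0],
    [0,0,0,0,0],
    [0,0,0,0,0],
    [0,0,0,0,0],
  ],
  squeeze=30,
)

```text
t: 59.68
tcp_pos: [0.6129, -0.2379, -0.0002]
tool_rot: [-0.221, 0.974, 0.036, 0.023]
force: [0.3, -0.5, -0.6]
finger_gap: 0.594
```

```bash
python3 -c "
from h import *
m=st();print(m['finger_gap'],m['force'])"
```

```text
p [ 6.129e-01 -2.379e-01 -2.000e-04] tilt [0.029 0.081] jaw [-0.43  0.9 ] q [-0.58  0.87  1.48  0.12  0.82 -2.68]
0.5938275504969465 [ 0.33982172 -0.52349936 -0.55323981]
```

Call:
jog_arm(
  commands=[
    [0,0,0,1,0],
    [0,0,0,2.5,0],
    [0,0,0,4,0],
    [0,0,0,3.5,0],
    [0,0,0,1.5,0],
    [0,0,0,0,0],
    [0,0,0,0,0],
  ],
)

```text
t: 60.27
tcp_pos: [0.6098, -0.2355, 0.1304]
tool_rot: [-0.221, 0.974, 0.039, 0.021]
force: [-0.7, 0.1, -1.1]
finger_gap: 0.589
```

```bash
python3 -c "
from h import *
m=st();s=snapshot('wrist');save(s,'w24');blobs(s,m,m['tcp_pos'][2]+.01);rep(s,['small_ring_mid'])
look('s24',['small_ring_mid'],'scene')"
```

```text
p [ 0.6098 -0.2355  0.1304] tilt [0.024 0.085] jaw [-0.43  0.9 ] q [-0.58  0.69  1.43  0.1   1.05 -2.65]
bb 334 246 29 45 ell [349.2 269.4] [14.  55.6] [ 0.5965 -0.2042  0.1404]
bb 194 246 29 45 ell [206.8 269.8] [14.  55.9] [ 0.6242 -0.2677  0.1404]
bb 471 235 54 41 ell [495.1 255.3] [38.8 49.9] [ 0.5595 -0.1393  0.1404]
bb 225 214 107 102 ell [277.9 264.8] [100.6 106.7] [ 0.6082 -0.2377  0.1404]
bb 507 66 53 82 ell [536.8 109.8] [55.2 86.9] [ 0.4959 -0.1686  0.1404]
bb 277 34 35 57 ell [294.2  61.7] [36.8 65.5] [ 0.5253 -0.2707  0.1404]
pinp small_ring_mid [([0.46, -0.085, -0.001], 0.16)]
tcp [ 0.6093 -0.2352  0.129 ] q [-0.58  0.69  1.43  0.1   1.05 -2.65]
pinp small_ring_mid [([0.609, -0.24, 0.136], 0.73)]
```

View pics/w24.png

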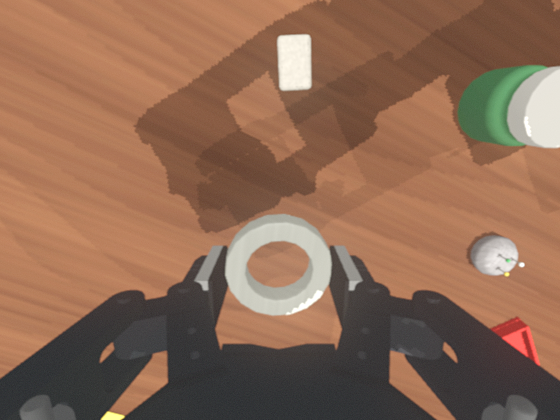

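Small ring held at (278,265). Carrying it to the stand.

Call:
jog_arm(
  commands=[
    [0,-0.6,1.2,0,0],
    [0,-1.2,2.4,0,0],
    [0,-1.3,2.7,0,0],
    [0,-1.3,2.7,0,0],
    [0,-1.3,2.7,0,0],
    [0,-1.3,2.7,0,0],
    [0,-1.3,2.7,0,0],
    [0,-1.3,2.7,0,0],
  ],
)

```text
t: 61.13
tcp_pos: [0.5052, -0.035, 0.1143]
tool_rot: [-0.215, 0.975, 0.045, 0.012]
force: [0.1, 0.2, -0.5]
finger_gap: 0.592
```

Call:
jog_arm(
  commands=[
    [0,-1.3,2.7,0,0],
    [0,-1.3,2.7,0,0],
    [0,-1.3,2.5,0,0],
    [0,-0.6,1.2,0,0],
    [0,0,0,0,0],
    [0,0,0,0,0],
  ],
)

```text
t: 61.63
tcp_pos: [0.4458, 0.0661, 0.1071]
tool_rot: [-0.217, 0.975, 0.051, 0.001]
force: [0.3, -0.1, -0.5]
finger_gap: 0.589
```

```bash
python3 -c "
from h import *
m=st();look('s25',['small_ring_mid','ring_stand'],'scene')"
```

```text
p [0.4458 0.0661 0.1071] tilt [-0.021  0.099] jaw [-0.42  0.9 ] q [-0.17  0.52  1.97  0.15  0.69 -2.29]
tcp [0.4458 0.0661 0.1071] q [-0.17  0.52  1.97  0.15  0.69 -2.29]
pinp small_ring_mid [([0.448, 0.066, 0.114], 0.74)]
pinp ring_stand [([0.452, 0.085, -0.001], 0.69)]
```

Call:
jog_arm(
  commands=[
    [0,0.6,1.6,0,0],
    [0,0,0,0,0],
    [0,0,0,0,0],
    [0,0,0,-1.5,0],
    [0,0,0,-1,0],
    [0,0,0,0,0],
    [0,0,0,0,0],
  ],
)

```text
t: 62.37
tcp_pos: [0.4604, 0.0733, 0.0818]
tool_rot: [-0.212, 0.976, 0.048, 0.006]
force: [0.5, -0.4, -0.6]
finger_gap: 0.591
```

```bash
python3 -c "
from h import *
m=st();look('s26',['small_ring_mid'],'scene');m=manip.sense();s=snapshot('wrist');save(s,'w26');blobs(s,m,m['tcp_pos'][2]+.01)"
```

```text
p [0.4604 0.0733 0.0818] tilt [-0.009  0.096] jaw [-0.41  0.91] q [-0.14  0.58  1.96  0.16  0.63 -2.27]
tcp [0.4604 0.0733 0.0818] q [-0.14  0.58  1.96  0.16  0.63 -2.27]
pinp small_ring_mid [([0.459, 0.072, 0.093], 0.53)]
bb 389 373 40 41 ell [407.8 389.4] [14.7 54.1] [0.5057 0.1776 0.0922]
bb 95 281 57 28 ell [122.8 300. ] [35.2 51.4] [0.504  0.0101 0.0922]
bb 194 245 29 46 ell [206.9 269.4] [13.8 57.7] [0.4741 0.0408 0.0922]
bb 223 145 140 171 ell [284.3 231.7] [129.2 176.9] [0.4425 0.0668 0.0922]
bb 0 79 32 93 ell [ 12.7 129. ] [32.3 94.6] [ 0.4441 -0.0495  0.0922]
```

View pics/w26.png

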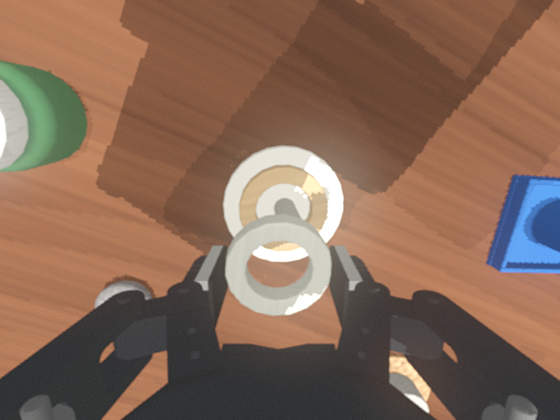

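Post base behind the ring at about (287,205). The ring needs about -0.9 cm in x and +1.0 cm in y.

Call:
jog_arm(
  commands=[
    [0,-0.8,1.0,-0.3,0],
    [0,0,0,0,0],
    [0,0,0,0,0],
    [0,0,0,-0.5,0],
    [0,0,0,0,0],
    [0,0,0,0,0],
  ],
)

```text
t: 63.02
tcp_pos: [0.452, 0.085, 0.0753]
tool_rot: [-0.213, 0.976, 0.047, 0.008]
force: [-0.2, 0.1, -0.4]
finger_gap: 0.591
```

```bash
python3 -c "
from h import *
m=st();look('s27',['small_ring_mid','ring_stand'],'scene');m=manip.sense();s=snapshot('wrist');save(s,'w27')
print(pix(s,278,265,m['tcp_pos'][2]+.01,m)); rep(s,['small_ring_mid','ring_stand'])
c=cv2.imread('pics/s27.png')[160:240,260:340]; cv2.imwrite('pics/g.png',np.hstack([cv2.imread('pics/w27.png')[:, 70:490],cv2.resize(c,(380,420),interpolation=cv2.INTER_CUBIC)]))"
```

```text
p [0.452  0.085  0.0753] tilt [-0.005  0.096] jaw [-0.42  0.9 ] q [-0.12  0.59  1.98  0.17  0.59 -2.26]
tcp [0.452  0.085  0.0753] q [-0.12  0.59  1.98  0.17  0.59 -2.26]
pinp small_ring_mid [([0.453, 0.084, 0.083], 0.75)]
pinp ring_stand [([0.452, 0.084, 0.001], 0.77)]
[0.4509 0.0826 0.0853]
pinp small_ring_mid []
pinp ring_stand [([0.45, 0.08, 0.002], 0.89)]
```

View pics/g.png

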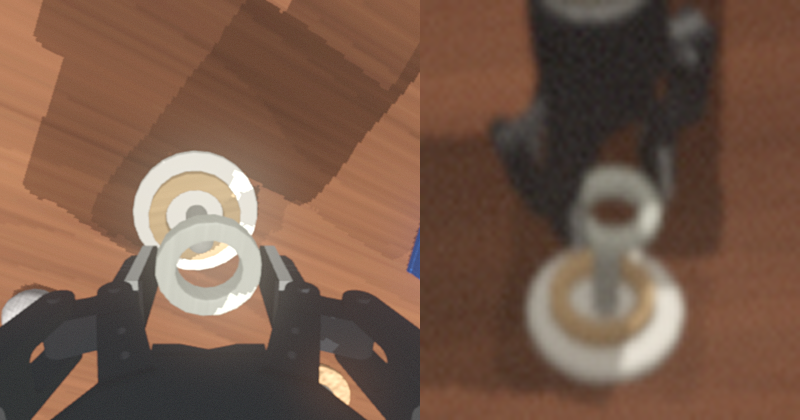

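Post top shows at about (270,244) in the wrist frame. Comparing that with the ring.

```bash
python3 -c "
from h import *
m=st();s=snapshot('wrist');print(pix(s,270.5,243,.061,m),pix(s,278,265,m['tcp_pos'][2]+.01,m))"
```

```text
p [0.4522 0.0848 0.0754] tilt [-0.005  0.096] jaw [-0.42  0.91] q [-0.12  0.59  1.98  0.17  0.59 -2.26]
[0.4515 0.0806 0.061 ] [0.451  0.0826 0.0854]
```

Call:
jog_arm(
  commands=[
    [0,0,-0.1,-0.8,0],
    [0,0,0,-0.8,0],
    [0,0,0,0,0],
    [0,0,0,0,0],
  ],
)

```text
t: 63.7
tcp_pos: [0.4525, 0.0835, 0.0578]
tool_rot: [-0.212, 0.976, 0.047, 0.008]
force: [-0.0, 0.8, -0.5]
finger_gap: 0.592
```

Call:
jog_arm(
  commands=[
    [0,0,0,-0.8,0],
    [0,0,0,-0.8,0],
    [0,0,0,-0.8,0],
    [0,0,0,0,0],
    [0,0,0,0,0],
  ],
)

```text
t: 64.12
tcp_pos: [0.4521, 0.0835, 0.0303]
tool_rot: [-0.212, 0.976, 0.047, 0.007]
force: [-0.8, 0.2, -0.4]
finger_gap: 0.591
```

Call:
jog_arm(
  commands=[
    [0,0,0,-0.5,0],
    [0,0,0,0,0],
    [70,0,0,0,0],
    [85,0,0,0,0],
    [100,0,0,0,0],
    [100,0,0,0,0],
    [100,0,0,0,0],
  ],
)

```text
t: 64.7
tcp_pos: [0.4525, 0.0835, 0.0252]
tool_rot: [-0.212, 0.976, 0.047, 0.008]
force: [0.6, -0.0, 0.4]
finger_gap: 0.997
```

Call:
jog_arm(
  commands=[
    [100,0,0,1.5,0],
    [100,0,0,3,0],
    [100,0,0,4,0],
    [100,0,0,4,0],
    [100,0,0,2,0],
    [100,0,0,0,0],
  ],
)

```text
t: 65.2
tcp_pos: [0.4503, 0.0834, 0.1752]
tool_rot: [-0.212, 0.976, 0.048, 0.005]
force: [-0.1, 0.8, 0.2]
finger_gap: 0.998
```

Call:
jog_arm(
  commands=[
    [100,1,-2,0,0],
    [100,1,-3,0,0],
    [100,1,-3,0,0],
    [100,1,-3,0,0],
    [100,1,-3,0,0],
    [100,0,-1,0,0],
    [100,0,0,0,0],
    [100,0,0,0,0],
  ],
)

```text
t: 65.87
tcp_pos: [0.4983, -0.0711, 0.1734]
tool_rot: [-0.214, 0.976, 0.048, 0.005]
force: [0.5, -0.4, -0.8]
finger_gap: 1.003
```

```bash
python3 -c "
from h import *
m=st();s=look('s28',ALL,'scene');s=look('t28',ALL,'top')
c=cv2.imread('pics/s28.png')[160:300,200:460]; cv2.imwrite('pics/i.png',cv2.resize(c,(780,420),interpolation=cv2.INTER_CUBIC))"
```

```text
p [ 0.4983 -0.0711  0.1734] tilt [-0.01   0.097] jaw [-0.42  0.9 ] q [-0.42  0.46  1.78  0.1   0.95 -2.48]
tcp [ 0.4983 -0.0711  0.1734] q [-0.42  0.46  1.78  0.1   0.95 -2.48]
pinp red_spool_mid []
pinp blue_spool_mid [([0.375, 0.298, 0.036], 0.87)]
pinp big_ring_mid [([0.308, -0.307, 0.005], 0.58), ([0.27, -0.441, 0.007], 0.49)]
pinp small_ring_mid [([0.453, 0.083, 0.029], 0.56)]
pinp weight_mid [([0.591, 0.264, 0.03], 0.58)]
pinp red_tray [([0.687, 0.1, 0.002], 0.97)]
pinp blue_tray [([0.381, 0.297, -0.002], 0.78)]
pinp ring_stand [([0.452, 0.084, 0.001], 0.78)]
pinp cork_pad [([0.59, 0.256, 0.002], 0.64)]
pinp jar [([0.461, -0.093, -0.001], 0.79)]
tcp [ 0.499  -0.0707  0.1744] q [-0.41  0.46  1.78  0.1   0.96 -2.48]
pinp red_spool_mid [([0.686, 0.103, 0.038], 0.57)]
pinp blue_spool_mid [([0.38, 0.29, 0.001], 0.67), ([0.455, 0.085, 0.027], 0.59)]
pinp big_ring_mid [([0.268, -0.439, 0.007], 0.79), ([0.312, -0.304, 0.005], 0.71), ([0.453, 0.08, 0.016], 0.66), ([0.409, -0.415, 0.004], 0.58)]
pinp small_ring_mid [([0.456, 0.086, 0.03], 0.53), ([0.382, 0.292, 0.002], 0.26)]
pinp weight_mid [([0.59, 0.262, 0.037], 0.57)]
pinp red_tray [([0.682, 0.095, 0.002], 0.76)]
pinp blue_tray [([0.379, 0.291, 0.001], 0.54)]
pinp ring_stand [([0.451, 0.087, -0.001], 0.73)]
pinp cork_pad [([0.593, 0.258, -0.004], 0.64)]
pinp jar []
```

```bash
python3 -c "
from h import *
print(workorder.sign_off())"
```

```text
the job is handed in; nothing more can be done
None
```

I handed the job in at about 66 s of the 141 s allowed. Everything is where it was asked for, and the gripper was open and clear at hand-in.

I ran out of pictures, so the final check rests on the networks' position readings from the scene and top cameras, not on a last look by eye:

| Thing | Last reading (m) | Result |
|---|---|---|
| Blue spool | z about 0.036 (expected 0.039) | Upright in the blue tray |
| Red spool | z about 0.038 (expected 0.039) | Upright in the red tray |
| Large wooden ring (the farthest of the four) | z about 0.016 | Over the post, at the bottom |
| Small metal ring | z about 0.029 (expected 0.028 if flat) | On top of the large ring |
| Weight | 6 mm or less from the pad centre (about 18 mm to spare) | Wholly on the cork pad |
| Jar | (0.461, -0.093), same as at the start | Not moved |

Some of these checks disagreed or missed something:
- **Missed things:** the scene camera missed the red spool and the large ring, and the top camera missed the jar. The other camera found each of them.
- **Blue spool:** the top camera also gave it a doubtful z of 0.001.
- **Tool tilt:** the tool drifted up to about 9° out of upright during the job, and I only partly corrected it. Each thing still read as upright or flat after release.

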